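Weigh a sensor module on the sprung-hook balance

TASK

Weigh the sensor module that has the wire hanger: hang it by its hanger in the dip of the balance's sprung hook, easing it down until the hook carries its whole weight before you let go, so that the hook never jumps, bounces or is pulled to its stop. Let go, wait until hook and module are still, then press the readout's key fully down to hold the reading and come away, leaving the module hanging still. Leave the other cases, the tools and the things on the bench where they are.

Things in the scene. Friction and masses are not known exactly. Their poses are not given: they have to be found in the camera images.
- module: The loose module to weigh, the only case with a hanger; white with grey lid, 64 (x) x 56 (y) x 42 (z) mm, origin at the centre of its underside, z up. Hanger of 6 mm wire in its y-z plane: uprights at y = +-22 mm to z = 70 mm, sloping to a peak over the middle; opening 38 mm wide, 43 mm high, passed through along the module's x, either way round. Mass unknown, 0.19 to 0.73 kg.
- grip (a point): Point to grasp: on the upright grey grip tab standing on the hanger's peak, 117 mm above the module's underside and 32 mm above the eye; axes as the module's. The tab is 24 (x) x 12 (y) mm and spans 90 to 138 mm above the underside: take it from above, fingers closing along y.
- eye (a point): Underside of the peak of the module's hanger, 85 mm above the module's underside, on its z axis; axes as the module's. This point rests on the hook's seat when it hangs.
- hook_seat (a point): Middle of the hook's seat, on top of the 6 mm round arm, where the hanger's peak must rest. Axes: z up; the arm runs from its slider (110 mm away at +x) along -x, dips 7 mm into a 12 mm long seat and turns up at the free end (top 12 mm above the seat, 24 mm beyond it). Bring the hanger over the free end along +x, eye about 24 mm above the seat (12 mm spare each way), then lower.
- hook (a joint): Dip of the sprung hook in m: 0 unloaded, at its upper stop; grows downwards; lower stop at 0.095. About 100 N/m with 0.15 N preload (the module's weight dips it 16 to 71 mm), lightly damped: it bounces for about a second if loaded suddenly or let go before it carries the weight.
- stand: Fixed balance stand: a grey foot 160 x 150 x 14 mm with an 18 mm post, 357 mm tall, at x = 30 mm of its frame; origin on the bench under the hook's slider. The sprung head is clamped to the post at a height that differs from day to day (hook seat 190 to 235 mm above the bench).
- key_top (a point): Centre of the top of the readout's only key, a round white push key 28 mm across in a black ring, on a grey readout box (90 x 120 x 35 mm, with a green display) standing on the bench on the robot's left of the balance; pressed straight down.
- key (a joint): Travel of the key in m: 0 up, 0.006 fully down (about 5 N); it springs back.
- case_a: Bystander, loose: white case with grey lid, 64 x 56 x 42 mm, like the module but with no hanger; origin at the centre of its underside.
- case_b: Bystander, loose: white case 64 x 56 x 42 mm, with an 18 mm brass plug standing 22 mm up from its lid; no hanger; origin at the centre of its underside.
- driver: Bystander, loose: screwdriver with blue handle lying on the bench.
- phone: Bystander, loose: green flat phone 72 x 148 x 9 mm lying on the bench.
- plug: Bystander, loose: small upright connector, 22 mm across, 55 mm tall, steel below and black above.
Things that resemble listed ones, but are neither listed nor needed, are in the scene too. What is shaped like the module but orange or red is not meant. Leave any turquoise look-alike of the part that bears key_top alone.

How it is judged:
On the way, in this order (a step that is already met when the one before it is completed fails the run):
1. the module is lifted clear of the bench (height (world z) of module above 0.03 m), for 0.1 s.
2. the module hangs in the hook's seat, let go, and hook and module have settled (distance between eye and hook_seat below 0.012 m and value of joint hook above 0.012 m and contact force between the fingers and module below 0.05 N and velocity of joint hook between -0.005 and 0.005 m/s and linear speed of module below 0.02 m/s), for 0.6 s.
3. the key is pressed fully down with the module still hanging (distance between eye and hook_seat below 0.012 m and value of joint hook above 0.012 m and contact force between the fingers and module below 0.05 N and value of joint key above 0.0045 m), for 0.05 s.
At the end, for the whole second after the job is handed in: The module hangs released and still (under 20 mm/s), upright within 0.2 rad, the eye of its hanger within 12 mm of the hook's seat, the hook dipped more than 12 mm and still (under 5 mm/s), the key back up (all of step 2 and angle between module's own z axis and vertical below 0.2 rad and value of joint key below 0.002 m); the robot touches nothing.
It fails at once if the hook jumps, drops or bounces (faster than 85 mm/s) (velocity of joint hook above 0.085 m/s or velocity of joint hook below -0.085 m/s).
It fails at once if the hook is pulled to its lower stop or loaded beyond 15 N (value of joint hook above 0.092 m or contact force between hook and anything else above 15 N).
It fails at once if the key is pressed before the module hangs still and released on the hook (value of joint key above 0.003 m and not (distance between eye and hook_seat below 0.012 m and value of joint hook above 0.012 m and contact force between the fingers and module below 0.05 N and velocity of joint hook between -0.01 and 0.01 m/s)).
It fails at once if another thing on the bench is pushed about (more than 20 mm) (distance of any of case_a, case_b, driver, phone, plug from where it was at the start of the episode above 0.02 m).
It also fails if it takes over 64 s, if anything falls off the work surface, if the arm or the gripper's body presses on something with over 40 N, if the wrist force passes 120 N, or if a joint passes its speed limit or range.

ROBOT

A 6-joint arm with a two-finger parallel gripper is mounted at the origin on the work surface. World frame = base frame: x ahead of the robot, y to its left, z up, the work surface at z = 0. Lengths are in m, angles in rad, forces in N, time in s.
With the tool pointing down it reaches from about 0.375 to 0.9 m from the base axis. Payload 3.1 kg.
Tool frame: the origin (TCP) lies at the very end of the fingers, on their centre line; the grasp point (between the pads) lies 19 mm behind it; z points along the fingers, y is the direction in which the jaws open and shut (so a half turn about z gives the same grasp; the last joint's range is limited). The gripper opens to 85 mm and grips with 20 to 120 N. Pads are 22 mm wide; open, the fingers measure 114 mm over their backs; the gripper's body (76 mm by 85 mm) begins 54 mm behind the grasp point. The pads swing forward as they close: fully open they stand 13 mm farther back than shut.
Start: joints at [1.002, 0.527, 1.433, -0, 1.181, -0.178], TCP at [0.237, 0.578, 0.2] pointing down, gripper open.
Joint ranges: [-3.08, 3.08], [-0.75, 2.2], [0.22, 2.44], [-1.43, 4.57], [0, 2.65], [-2.85, 2.85]. Speed limits (rad/s): [2.79, 2.79, 3.14, 3.14, 3.14, 3.14].

INTERFACE

Orientations are given as a unit quaternion [w, x, y, z].
In Python, from plant import observe, read_camera, job_done, find_in gives the robot as it stands.
- The arm moves only by the tool move_arm, never from a script. Its argument "targets" is a list of rows, each an object of numbers: "x", "y", "z": the shift along the tool's x, y, z in m; "rx", "ry", "rz": the turn, a rotation vector about the tool's x, y, z in degrees. In form: [{"x": .., "y": .., "z": .., "rx": .., "ry": .., "rz": ..}, ...]. A call has 1 to 20 rows; each row shifts and turns the pose as measured when the row begins, along the tool's axes as they then stand; what a row does not reach is not made up. A row lasts 1/12 s, in which the tool goes at most 41.7 mm and 7.16 degrees, less where a joint would pass 70% of its speed; a pose out of reach is approached as far as the arm can. A call is refused whole if a number of a shift passes 0.0417 or a number of a turn 7.16, either way. A call with a gripper value outside its range is refused whole. "jaw" is the gripper command: -1 is fully open, 1 is shut, values between are in proportion, set as the call begins (left out, the last holds). The fingers move at their own pace and stop on an object; "squeeze" is the grip in N (left out, the last holds). Time passes only in rows, so rows that do not move let the fingers close. It gives the time, the measured TCP pose, the force and the opening at its end, in the units of the state.
- observe(): the state, without advancing time (a new reading comes with each control period).
- read_camera(name): name is "scene" or "top" or "wrist"; returns a dict with "color" (400x640x3 uint8, blue, green, red), "camera_matrix" (3x3 intrinsics, pixels), "distortion" ([k1, k2, p1, p2, k3] as OpenCV has them; the pictures are not rectified), "origin" and "orientation" of the camera in the world. Camera axes: x right, y up, looking along -z (the intrinsics and any distortion apply to the point x, -y, -z); pixel columns grow to the right and rows downward; lengths in m; the calibration is good to about 2 mm. A picture is of the moment at which its call begins. There is no depth.
- job_done(): hands the job in, once; it reports no verdict.
Trained networks look in a picture, given as the dict that the camera call returned (one of the last four; its "shot" number tells which), for a name from the list of things; names that differ only in an ending like _2 or _b are one class to them, and where a whole thing is asked for, a point or a joint stands for the part that bears it (a point fixed in the world has none). Each returns a list of dicts, best first, with "confidence" (0 to 1); they miss things now and then, are a little off and sometimes report something else, mostly with a low value. They report only what shows in the picture. A call takes as long as a camera call. They do not tell look-alikes from the thing itself.
- find_in(picture, query): "rect" ([centre column, centre row, width, height] as shares, 0 to 1, of the picture: columns of its width, rows of its height, round what is visible of it).
The state is a dict: "time_s": time; "joint_pos": joint angles; "joint_velocities": joint speeds; "tau": joint torques, N m; "tcp_pos": TCP position; "orientation": TCP orientation; "wrist_force": force on the tool from outside, world axes, zero at the start; "torque": the same for the moment, N m; "gripper_width": finger opening in m.
Only numpy, scipy, OpenCV 4.12 (cv2) and the standard library are available. Lean on these libraries where they do the work, as an engineer would, in place of code of your own. Each camera call takes 0.05 s, during which the arm holds its last target.

## Working session

There is one attempt and no reset: what is moved stays moved. The work goes in short steps, Python scripts to look and compute and a tool call to move; the robot and the scene stay as the last step left them, time stands still between calls to the robot, and variables do not carry over. Pictures are saved under pics/ and viewed, and the job is handed in when it is done.

Besides the shell and the picture viewer there is one more tool, called after "Call:" by a JSON object that holds its "op" and its "data", one argument or row to a line. move_arm: Moves the arm, as the interface text tells. Its arguments: {"type":"object","properties":{"targets":{"type":"array","items":{"type":"object","properties":{"x":{"type":"number"},"y":{"type":"number"},"z":{"type":"number"},"rx":{"type":"number"},"ry":{"type":"number"},"rz":{"type":"number"}}}},"jaw":{"type":"number"},"squeeze":{"type":"number"}},"required":["targets"]}

```bash
ls; mkdir -p pics; cat > h.py <<'E'
import numpy as np, cv2
from scipy.spatial.transform import Rotation as R
from plant import observe, read_camera, job_done, find_in
def quat(q): return R.from_quat([q[1],q[2],q[3],q[0]])
def cam_R(p):
    o=np.array(p["orientation"],float)
    return quat(o).as_matrix() if o.size==4 else o.reshape(3,3)
def ray(p,u,v):
    K=np.array(p["camera_matrix"]);d=np.array(p["distortion"])
    n=cv2.undistortPoints(np.array([[[u,v]]],float),K,d)[0,0]
    r=cam_R(p)@np.array([n[0],-n[1],-1.0]); return np.array(p["origin"]),r/np.linalg.norm(r)
def atz(p,u,v,z):
    o,r=ray(p,u,v); return o+r*(z-o[2])/r[2]
def proj(p,X):
    c=cam_R(p).T@(np.array(X)-np.array(p["origin"])); c=np.array([c[0],-c[1],-c[2]])
    return cv2.projectPoints(c.reshape(1,1,3),np.zeros(3),np.zeros(3),np.array(p["camera_matrix"]),np.array(p["distortion"]))[0].ravel()
def tri(obs):
    A=np.zeros((3,3));b=np.zeros(3)
    for p,u,v in obs:
        o,r=ray(p,u,v);M=np.eye(3)-np.outer(r,r);A+=M;b+=M@o
    return np.linalg.solve(A,b)
E
python3 - <<'E'
from h import *
for n in ["scene","top","wrist"]:
    p=read_camera(n); cv2.imwrite(f"pics/{n}0.png",p["color"])
    print(n,p["origin"],p["orientation"],np.array(p["camera_matrix"]).tolist(),p["distortion"])
    for q in ["module","grip","eye","hook_seat","hook","stand","key_top","key","case_a","driver","phone","plug"]:
        try:
            print(q,[(round(d["confidence"],2),[round(d["rect"][0]*640),round(d["rect"][1]*400),round(d["rect"][2]*640),round(d["rect"][3]*400)]) for d in find_in(p,q)][:4])
        except Exception as e: print(q,e)
print(observe())
E
```

```text
pics
scene [ 1.10093237 -0.45226081  0.78266441] [0.81218328 0.3928798  0.18695311 0.38865449] [[438.76010596867354, 0.0, 325.41097807140864], [0.0, 438.76010596867354, 201.66672247840202], [0.0, 0.0, 1.0]] [-0.10254042  0.          0.          0.          0.        ]
module [(0.85, [177, 272, 34, 58]), (0.62, [228, 230, 24, 53]), (0.55, [244, 263, 32, 57])]
grip [(0.88, [227, 229, 27, 57]), (0.69, [243, 264, 31, 56]), (0.58, [179, 273, 32, 55])]
eye [(0.96, [244, 263, 31, 58]), (0.58, [230, 227, 25, 53]), (0.56, [181, 274, 35, 58])]
hook_seat [(0.84, [375, 196, 47, 35])]
hook [(0.78, [376, 198, 52, 34])]
stand [(0.92, [396, 243, 93, 173])]
key_top [(0.54, [365, 160, 10, 3])]
key []
case_a [(0.84, [268, 318, 39, 40]), (0.82, [220, 321, 37, 43])]
driver [(0.82, [325, 223, 15, 48]), (0.58, [277, 257, 8, 22])]
phone [(0.63, [447, 245, 51, 41]), (0.27, [245, 263, 29, 57])]
plug [(0.54, [278, 256, 6, 26])]
top [0.35125044 0.04771985 1.17773904] [-0.69435054 -0.05865275  0.05835216  0.71486516] [[411.67830984979497, 0.0, 314.5836314170543], [0.0, 411.67830984979497, 200.20673613052682], [0
[... 1265 characters left out ...]
lug []
{'time_s': 1.95, 'joint_pos': array([ 1.00247178e+00,  5.27477700e-01,  1.43271895e+00,  9.26731142e-06,
        1.18137819e+00, -1.78494058e-01]), 'joint_velocities': array([ 0.00013197, -0.00013424,  0.00043251,  0.00177943, -0.00087887,
       -0.00043056]), 'tau': array([-6.00949061e-04, -4.42308819e+01, -1.78417289e+01, -2.65744966e-04,
        9.27328038e-04, -2.59286429e-05]), 'tcp_pos': array([0.23747301, 0.5781011 , 0.20031807]), 'orientation': array([-7.42494516e-07,  1.93685110e-01,  9.81063748e-01,  9.85608919e-06]), 'wrist_force': array([-0.62519536,  0.26679823, -0.25868302]), 'torque': array([-0.00182132,  0.04461684,  0.00406048]), 'gripper_width': 0.08577185922973414}
```

View pics/scene0.png

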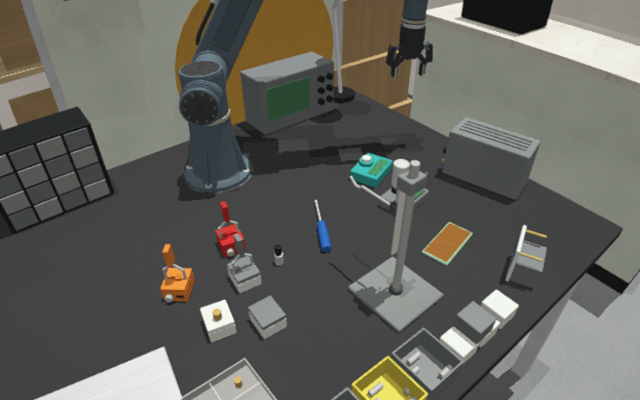

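View pics/top0.png

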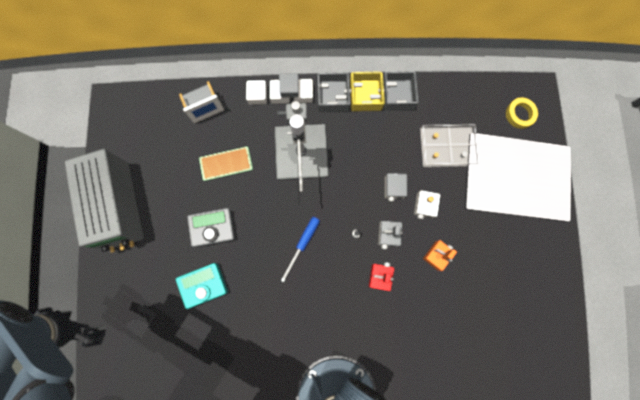

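View pics/wrist0.png

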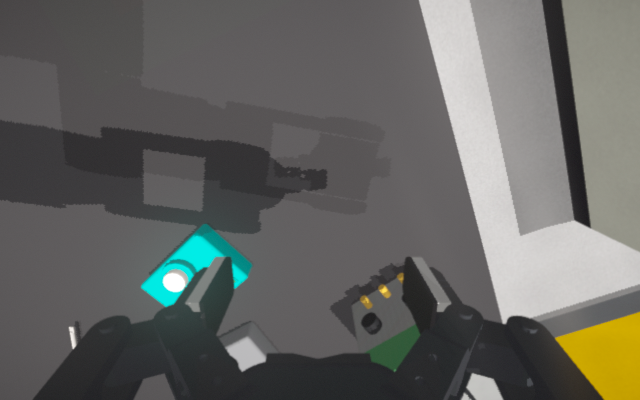

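```bash
python3 - <<'E'
import cv2,numpy as np
t=cv2.imread("pics/top0.png");s=cv2.imread("pics/scene0.png")
a=cv2.resize(t[215:295,340:460],None,fx=6,fy=6,interpolation=cv2.INTER_CUBIC)
b=cv2.resize(t[90:240,180:340],None,fx=4,fy=4,interpolation=cv2.INTER_CUBIC)
c=cv2.resize(s[215:305,200:300],None,fx=6,fy=6,interpolation=cv2.INTER_CUBIC)
d=cv2.resize(s[140:240,330:450],None,fx=6,fy=6,interpolation=cv2.INTER_CUBIC)
for n,i in zip("abcd",(a,b,c,d)): cv2.imwrite(f"pics/c0{n}.png",i)
E
```

```text
(no output)
```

View pics/c0a.png

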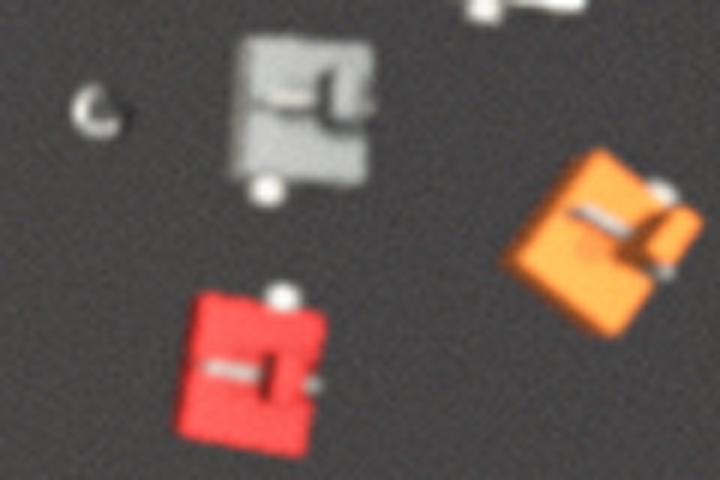

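View pics/c0b.png

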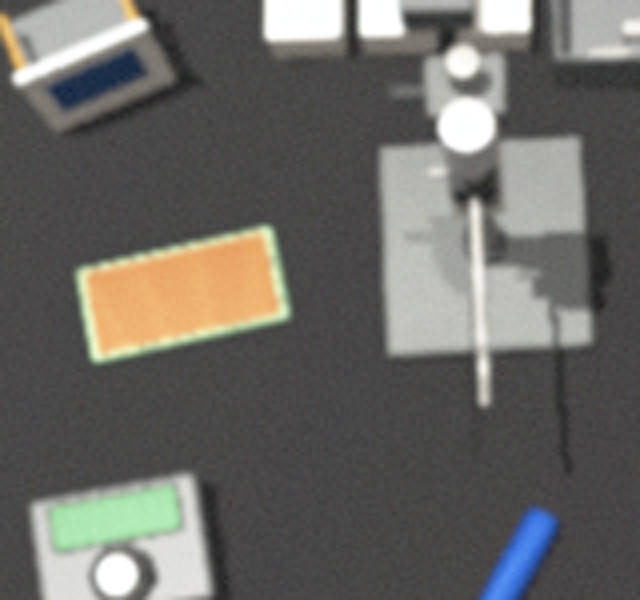

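View pics/c0c.png

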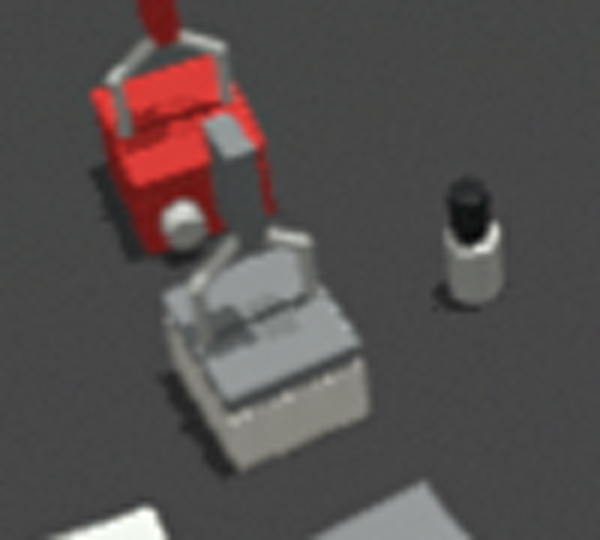

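View pics/c0d.png

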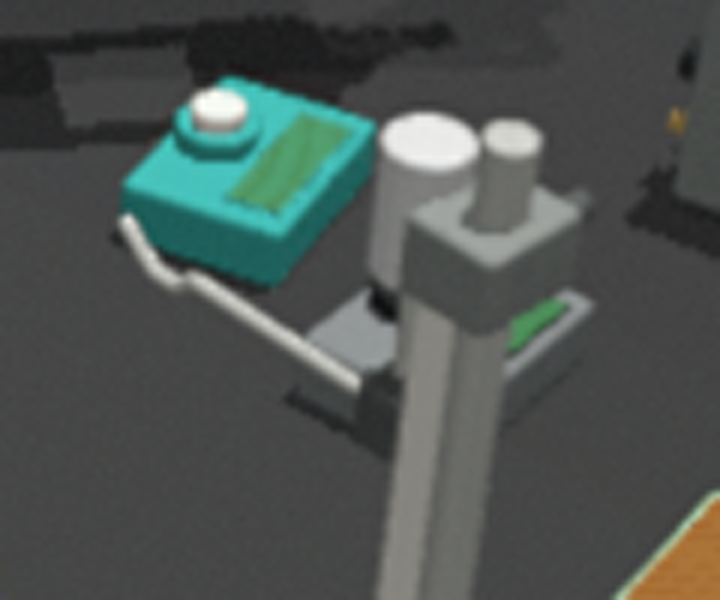

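```bash
cat > cams.py <<'E'
from h import *
S=dict(origin=[ 1.10093237,-0.45226081,0.78266441],orientation=[0.81218328,0.3928798,0.18695311,0.38865449],camera_matrix=[[438.76010596867354,0,325.41097807140864],[0,438.76010596867354,201.66672247840202],[0,0,1]],distortion=[-0.10254042,0,0,0,0.])
T=dict(origin=[0.35125044,0.04771985,1.17773904],orientation=[-0.69435054,-0.05865275,0.05835216,0.71486516],camera_matrix=[[411.67830984979497,0,314.5836314170543],[0,411.67830984979497,200.20673613052682],[0,0,1]],distortion=[-0.10997879,0,0,0,0.])
def ct(u,v,x0,y0,f): return x0+(u+.5)/f-.5, y0+(v+.5)/f-.5
E
python3 - <<'E'
from cams import *
a=lambda u,v:ct(u,v,340,215,6); b=lambda u,v:ct(u,v,180,90,4); c=lambda u,v:ct(u,v,200,215,6); d=lambda u,v:ct(u,v,330,140,6)
# tab top centre
X=tri([(T,*a(350,92)),(S,*c(230,135))]); print("tabtop",X,proj(T,X)-a(350,92),proj(S,X)-c(230,135))
for uv in [(245,37),(372,40),(365,185),(240,180)]: print("lid corner",atz(T,*a(*uv),0.042))
for uv in [(430,360),(365,340)]: pass
print("tip",tri([(T,*b(484,404)),(S,*d(126,217))]))
X=tri([(T,*b(475,200)),(S,*d(360,385))]);print("armroot",X)
# seat: use vertical plane y=
tip=tri([(T,*b(484,404)),(S,*d(126,217))])
for yy in (tip[1],tip[1]+.002):
    o,r=ray(S,*d(172,284)); print("seat in plane",o+r*(yy-o[1])/r[1])
for z in (.035,.045,.05): print("key",atz(T,*b(117,573),z))
print("post", [atz(T,*b(463,62),.357)])
for uv in [(380,150),(580,138),(592,343),(388,355)]: print("foot",atz(T,*b(*uv),.014))
print("tip cands plug,driver",atz(T,*a(97,110),.055))
E
```

```text
tabtop [ 0.44289834 -0.16401314  0.13476383] [-0.20281426 -0.1038651 ] [-2.68043897e-01 -1.03502677e-04]
lid corner [ 0.47784526 -0.13590423  0.042     ]
lid corner [ 0.47458933 -0.19513856  0.042     ]
lid corner [ 0.40762501 -0.18785545  0.042     ]
lid corner [ 0.41185634 -0.13012376  0.042     ]
tip [0.53182296 0.07772593 0.23886102]
armroot [0.65356023 0.07794833 0.23803693]
seat in plane [0.5577092  0.07772593 0.22387577]
seat in plane [0.55565925 0.07972593 0.22176708]
key [0.45822251 0.3441624  0.035     ]
key [0.45728641 0.34156826 0.045     ]
key [0.45681836 0.34027119 0.05      ]
post [array([0.69359224, 0.08081959, 0.357     ])]
foot [0.76914386 0.15760143 0.014     ]
foot [0.77385553 0.00897451 0.014     ]
foot [0.61758805 0.00552403 0.014     ]
foot [0.61310814 0.15342184 0.014     ]
tip cands plug,driver [ 0.44505222 -0.06436958  0.055     ]
```

Call:
{"op": "move_arm", "data": {
  "targets": [
    {"rz": -5.9},
    {"rz": -5.9},
    {"rz": -5.8},
    {"x": -0.013,"y": -0.035},
    {"x": -0.013,"y": -0.035},
    {"x": -0.013,"y": -0.035},
    {"x": -0.013,"y": -0.035},
    {"x": -0.013,"y": -0.035},
    {"x": -0.013,"y": -0.035},
    {"x": -0.013,"y": -0.035},
    {"x": -0.013,"y": -0.035},
    {"x": -0.013,"y": -0.035},
    {"x": -0.013,"y": -0.035},
    {"x": -0.013,"y": -0.035},
    {"x": -0.013,"y": -0.035},
    {"x": -0.013,"y": -0.035},
    {"x": -0.013,"y": -0.035},
    {"x": -0.013,"y": -0.035},
    {"x": -0.013,"y": -0.035}
  ],
  "jaw": -1
}}

```text
$.targets[0]: bad value
```

Call:
{"op": "move_arm", "data": {
  "targets": [
    {"x": 0,"y": 0,"z": 0,"rx": 0,"ry": 0,"rz": -5.9},
    {"x": 0,"y": 0,"z": 0,"rx": 0,"ry": 0,"rz": -5.9},
    {"x": 0,"y": 0,"z": 0,"rx": 0,"ry": 0,"rz": -5.8},
    {"x": -0.013,"y": -0.035,"z": 0,"rx": 0,"ry": 0,"rz": 0},
    {"x": -0.013,"y": -0.035,"z": 0,"rx": 0,"ry": 0,"rz": 0},
    {"x": -0.013,"y": -0.035,"z": 0,"rx": 0,"ry": 0,"rz": 0},
    {"x": -0.013,"y": -0.035,"z": 0,"rx": 0,"ry": 0,"rz": 0},
    {"x": -0.013,"y": -0.035,"z": 0,"rx": 0,"ry": 0,"rz": 0},
    {"x": -0.013,"y": -0.035,"z": 0,"rx": 0,"ry": 0,"rz": 0},
    {"x": -0.013,"y": -0.035,"z": 0,"rx": 0,"ry": 0,"rz": 0}
  ],
  "jaw": -1
}}

```text
time_s: 2.78
tcp_pos: [0.3141, 0.3276, 0.1993]
orientation: [0.003, 0.027, 1.0, 0.005]
wrist_force: [1.8, -0.3, -0.2]
gripper_width: 0.0851
```

```bash
python3 - <<'E'
from h import *
p=read_camera("wrist"); cv2.imwrite("pics/w1.png",p["color"])
print(p["origin"],p["orientation"])
for q in ["key_top"]:
    for d in find_in(p,q): 
        r=d["rect"];u,v=r[0]*640,r[1]*400; print(q,d["confidence"],u,v,r[2]*640,r[3]*400,atz(p,u,v,.045),atz(p,u,v,.05))
o=observe();print(o["tcp_pos"],quat(o["orientation"]).as_matrix().round(3).tolist(),o["time_s"])
E
```

```text
[0.23004919 0.33050197 0.37143715] [ 0.71593992 -0.11712058 -0.11729932  0.67819884]
key_top 0.84 330.304 285.28 22.592 24.2 [0.46213762 0.33727886 0.045     ] [0.45858275 0.33717506 0.05      ]
key_top 0.58 346.432 157.64000000000001 21.375999999999998 28.48 [0.29691625 0.36159827 0.045     ] [0.29589206 0.36112197 0.05      ]
[0.3145496  0.32472101 0.19903694] [[-0.998, 0.06, 0.004], [0.06, 0.998, 0.007], [-0.004, 0.007, -1.0]] 2.8833
```

View pics/w1.png

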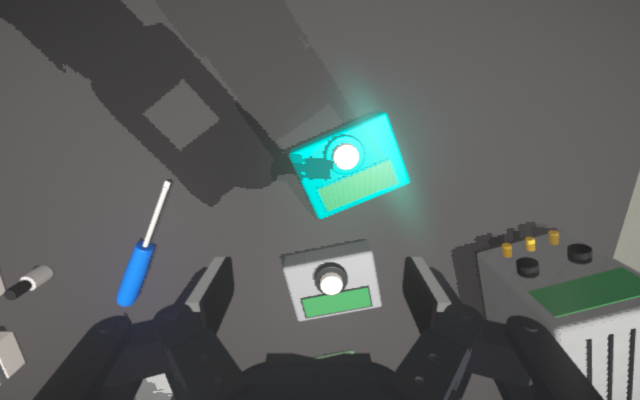

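Call:
{"op": "move_arm", "data": {
  "targets": [
    {"x": -0.011,"y": -0.034,"z": 0,"rx": 0,"ry": 0,"rz": 0},
    {"x": -0.011,"y": -0.034,"z": 0,"rx": 0,"ry": 0,"rz": 0},
    {"x": -0.011,"y": -0.034,"z": 0,"rx": 0,"ry": 0,"rz": 0},
    {"x": -0.011,"y": -0.034,"z": 0,"rx": 0,"ry": 0,"rz": 0},
    {"x": -0.011,"y": -0.034,"z": 0,"rx": 0,"ry": 0,"rz": 0},
    {"x": -0.011,"y": -0.034,"z": 0,"rx": 0,"ry": 0,"rz": 0},
    {"x": -0.011,"y": -0.034,"z": 0,"rx": 0,"ry": 0,"rz": 0},
    {"x": -0.011,"y": -0.034,"z": 0,"rx": 0,"ry": 0,"rz": 0},
    {"x": -0.011,"y": -0.034,"z": 0,"rx": 0,"ry": 0,"rz": 0},
    {"x": -0.011,"y": -0.034,"z": 0,"rx": 0,"ry": 0,"rz": 0},
    {"x": -0.011,"y": -0.034,"z": 0,"rx": 0,"ry": 0,"rz": 1},
    {"x": -0.011,"y": -0.034,"z": 0,"rx": 0,"ry": 0,"rz": 0},
    {"x": -0.011,"y": -0.034,"z": 0,"rx": 0,"ry": 0,"rz": 0},
    {"x": -0.011,"y": -0.03,"z": 0,"rx": 0,"ry": 0,"rz": 0},
    {"x": 0,"y": 0,"z": 0,"rx": 0,"ry": 0,"rz": 0}
  ]
}}

```text
time_s: 4.13
tcp_pos: [0.459, -0.1705, 0.2003]
orientation: [0.016, 0.034, 0.999, 0.005]
wrist_force: [0.8, 0.3, 0.7]
gripper_width: 0.0851
```

```bash
python3 - <<'E'
from h import *
p=read_camera("wrist"); cv2.imwrite("pics/w2.png",p["color"])
print(p["origin"],p["orientation"])
for q in ["module"]:
    for d in find_in(p,q): 
        r=d["rect"];u,v=r[0]*640,r[1]*400; print(q,d["confidence"],u,v,r[2]*640,r[3]*400)
for X in [(.443,-.164,.138),(.443,-.163,0.117),(.443,-.162,.042)]: print(proj(p,X))
o=observe();print(o["tcp_pos"],quat(o["orientation"]).as_matrix().round(3).tolist(),o["time_s"],o["wrist_force"])
E
```

```text
[ 0.37050636 -0.16637618  0.3703014 ] [ 0.71948675 -0.12665552 -0.12590147  0.67115276]
module 0.96 180.544 99.56 112.70400000000001 80.92
module 0.9 347.52000000000004 40.6 66.816 75.2
module 0.73 321.472 154.0 50.88 83.6
module 0.72 499.328 288.0 108.288 72.39999999999999
[323.62463662 181.22535242]
[324.06277939 174.06550598]
[322.90607102 155.55911899]
[ 0.45581129 -0.16518251  0.19962592] [[-0.997, 0.066, 0.027], [0.067, 0.998, 0.015], [-0.026, 0.017, -1.0]] 4.2333 [ 0.20438053 -0.34291513  0.25830908]
```

View pics/w2.png

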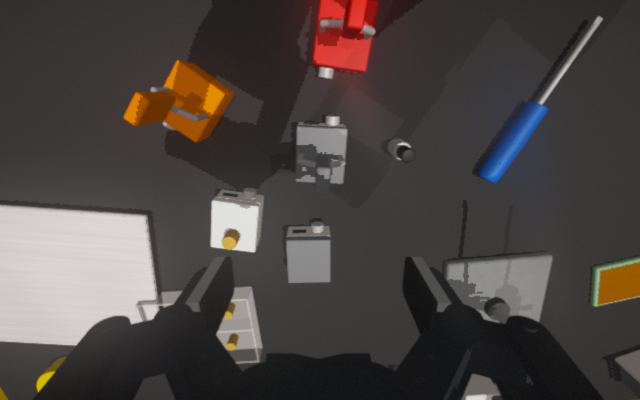

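```bash
python3 - <<'E'
from h import *
i=cv2.imread("pics/w2.png"); cv2.imwrite("pics/w2c.png",cv2.resize(i[105:205,270:370],None,fx=6,fy=6,interpolation=cv2.INTER_CUBIC))
E
```

```text
(no output)
```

View pics/w2c.png

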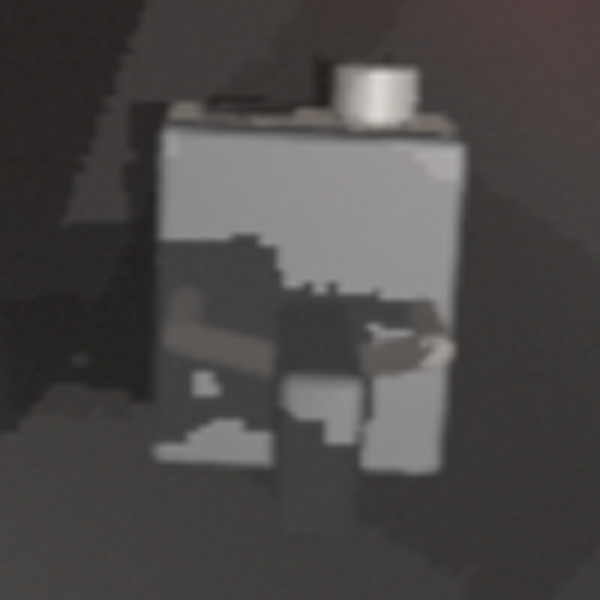

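```bash
cat >> h.py <<'E'
def need(pos,yawdeg):
    o=observe(); Rc=quat(o["orientation"]); y=np.radians(yawdeg)
    x=np.array([np.cos(y),np.sin(y),0]);yy=np.array([np.sin(y),-np.cos(y),0])
    Rd=R.from_matrix(np.c_[x,yy,[0,0,-1]])
    d=Rc.inv().apply(np.array(pos)-o["tcp_pos"]); w=np.degrees((Rc.inv()*Rd).as_rotvec())
    print("t",o["time_s"],"tcp",o["tcp_pos"].round(4),"shift",d.round(4),"rot",w.round(2),"F",np.array(o["wrist_force"]).round(2),"w",round(o["gripper_width"],4))
E
python3 -c "
from h import *
need([.443,-.1635,.2],175.3)"
```

```text
t 4.2333 tcp [ 0.4558 -0.1652  0.1996] shift [ 0.0129  0.0008 -0.0007] rot [0.97 1.47 0.88] F [ 0.2  -0.34  0.26] w 0.0858
```

Call:
{"op": "move_arm", "data": {
  "targets": [
    {"x": 0.0129,"y": 0.0008,"z": 0,"rx": 1.0,"ry": 1.5,"rz": 0.9},
    {"x": 0,"y": 0,"z": 0,"rx": 0,"ry": 0,"rz": 0},
    {"x": 0,"y": 0,"z": 0,"rx": 0,"ry": 0,"rz": 0}
  ]
}}

```text
time_s: 4.48
tcp_pos: [0.4422, -0.1593, 0.1989]
orientation: [-0.002, 0.04, 0.999, 0.001]
wrist_force: [0.1, 0.2, 0.2]
gripper_width: 0.0851
```

```bash
python3 -c "
from h import *
need([.443,-.1635,.2],175.3)"
```

```text
t 4.4833 tcp [ 0.4422 -0.1593  0.1989] shift [-0.0012 -0.0041 -0.0012] rot [ 0.11 -0.18  0.12] F [0.09 0.24 0.17] w 0.0851
```

Call:
{"op": "move_arm", "data": {
  "targets": [
    {"x": -0.001,"y": -0.004,"z": 0,"rx": 0,"ry": 0,"rz": 0},
    {"x": 0,"y": 0,"z": 0.025,"rx": 0,"ry": 0,"rz": 0},
    {"x": 0,"y": 0,"z": 0.025,"rx": 0,"ry": 0,"rz": 0},
    {"x": 0,"y": 0,"z": 0.02,"rx": 0,"ry": 0,"rz": 0},
    {"x": 0,"y": 0,"z": 0,"rx": 0,"ry": 0,"rz": 0},
    {"x": 0,"y": 0,"z": 0,"rx": 0,"ry": 0,"rz": 0}
  ]
}}

```text
time_s: 4.98
tcp_pos: [0.4471, -0.1604, 0.1294]
orientation: [0.003, 0.035, 0.999, -0.0]
wrist_force: [0.6, 0.2, 0.5]
gripper_width: 0.0855
```

```bash
python3 -c "
from h import *
p=read_camera('wrist'); cv2.imwrite('pics/w3.png',p['color'])
print(proj(p,(.443,-.164,.138)))
need([.443,-.1635,.098],175.3)"
```

```text
[311.36411929 235.43915758]
t 5.0333 tcp [ 0.4469 -0.1603  0.1296] shift [ 0.0039 -0.0034  0.0315] rot [0.01 0.37 0.66] F [ 0.58 -0.18 -0.9 ] w 0.0852
```

View pics/w3.png

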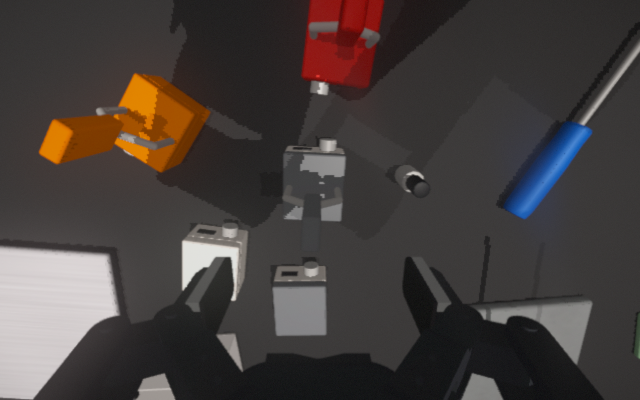

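Call:
{"op": "move_arm", "data": {
  "targets": [
    {"x": 0.004,"y": -0.0034,"z": 0.012,"rx": 0,"ry": 0.3,"rz": 0.6},
    {"x": 0,"y": 0,"z": 0.015,"rx": 0,"ry": 0,"rz": 0},
    {"x": 0,"y": 0,"z": 0,"rx": 0,"ry": 0,"rz": 0},
    {"x": 0,"y": 0,"z": 0,"rx": 0,"ry": 0,"rz": 0}
  ]
}}

```text
time_s: 5.37
tcp_pos: [0.4468, -0.1653, 0.1069]
orientation: [0.005, 0.04, 0.999, -0.003]
wrist_force: [0.4, 0.8, -0.2]
gripper_width: 0.0855
```

```bash
python3 -c "
from h import *
need([.443,-.1635,.098],175.3)"
```

```text
t 5.3667 tcp [ 0.4468 -0.1653  0.1069] shift [0.0041 0.0015 0.0088] rot [-0.26  0.61  0.14] F [ 0.39  0.8  -0.16] w 0.0855
```

Call:
{"op": "move_arm", "data": {
  "targets": [
    {"x": 0.005,"y": 0.0015,"z": 0.008,"rx": -0.3,"ry": 0.6,"rz": 0},
    {"x": 0,"y": 0,"z": 0,"rx": 0,"ry": 0,"rz": 0}
  ]
}}

```text
time_s: 5.53
tcp_pos: [0.4433, -0.1641, 0.1007]
orientation: [0.002, 0.039, 0.999, -0.001]
wrist_force: [-0.5, 0.5, -0.6]
gripper_width: 0.0856
```

```bash
python3 -c "
from h import *
need([.443,-.1635,.098],175.3)"
```

```text
t 5.5333 tcp [ 0.4433 -0.1641  0.1007] shift [0.0003 0.0005 0.0027] rot [-0.06  0.19  0.18] F [-0.47  0.49 -0.61] w 0.0856
```

Call:
{"op": "move_arm", "data": {
  "targets": [
    {"x": 0,"y": 0,"z": 0.002,"rx": 0,"ry": 0,"rz": 0},
    {"x": 0,"y": 0,"z": 0,"rx": 0,"ry": 0,"rz": 0},
    {"x": 0,"y": 0,"z": 0,"rx": 0,"ry": 0,"rz": 0},
    {"x": 0,"y": 0,"z": 0,"rx": 0,"ry": 0,"rz": 0},
    {"x": 0,"y": 0,"z": 0,"rx": 0,"ry": 0,"rz": 0},
    {"x": 0,"y": 0,"z": 0,"rx": 0,"ry": 0,"rz": 0},
    {"x": 0,"y": 0,"z": 0,"rx": 0,"ry": 0,"rz": 0},
    {"x": 0,"y": 0,"z": 0,"rx": 0,"ry": 0,"rz": 0},
    {"x": 0,"y": 0,"z": 0,"rx": 0,"ry": 0,"rz": 0},
    {"x": 0,"y": 0,"z": 0,"rx": 0,"ry": 0,"rz": 0}
  ],
  "jaw": 1,
  "squeeze": 60
}}

```text
time_s: 6.37
tcp_pos: [0.4447, -0.1648, 0.1006]
orientation: [0.004, 0.039, 0.999, -0.002]
wrist_force: [0.3, -0.3, 0.9]
gripper_width: 0.0095
```

```bash
python3 -c "
from h import *
p=read_camera('wrist'); cv2.imwrite('pics/w4.png',p['color'])
need([.443,-.1635,.098],175.3)"
```

```text
t 6.4167 tcp [ 0.4446 -0.1648  0.1006] shift [0.0018 0.0011 0.0026] rot [-0.17  0.41  0.18] F [0.27 0.55 0.23] w 0.0097
```

View pics/w4.png

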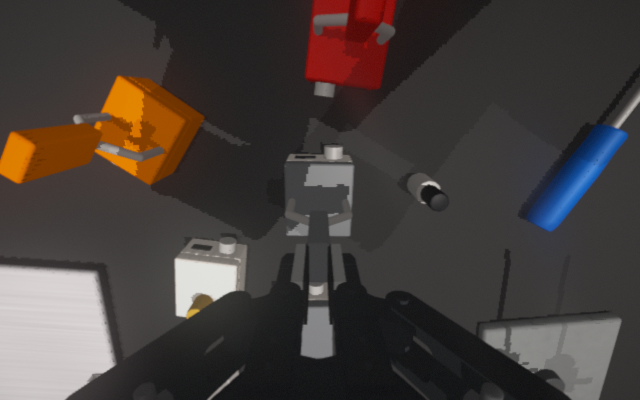

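Call:
{"op": "move_arm", "data": {
  "targets": [
    {"x": 0,"y": 0,"z": -0.01,"rx": 0,"ry": 0,"rz": 0},
    {"x": 0,"y": 0,"z": -0.015,"rx": 0,"ry": 0,"rz": 0},
    {"x": 0,"y": 0,"z": -0.02,"rx": 0,"ry": 0,"rz": 0},
    {"x": 0,"y": 0,"z": -0.02,"rx": 0,"ry": 0,"rz": 0},
    {"x": 0,"y": 0,"z": -0.02,"rx": 0,"ry": 0,"rz": 0},
    {"x": 0,"y": 0,"z": -0.02,"rx": 0,"ry": 0,"rz": 0},
    {"x": 0,"y": 0,"z": -0.02,"rx": 0,"ry": 0,"rz": 0},
    {"x": 0,"y": 0,"z": -0.02,"rx": 0,"ry": 0,"rz": 0},
    {"x": 0,"y": 0,"z": -0.02,"rx": 0,"ry": 0,"rz": 0},
    {"x": 0,"y": 0,"z": -0.01,"rx": 0,"ry": 0,"rz": 0},
    {"x": 0,"y": 0,"z": 0,"rx": 0,"ry": 0,"rz": 0},
    {"x": 0,"y": 0,"z": 0,"rx": 0,"ry": 0,"rz": 0}
  ]
}}

```text
time_s: 7.42
tcp_pos: [0.4336, -0.1578, 0.2718]
orientation: [-0.011, 0.039, 0.999, 0.007]
wrist_force: [0.4, 0.6, -4.2]
gripper_width: 0.0095
```

```bash
python3 -c "
from h import *
p=read_camera('wrist'); cv2.imwrite('pics/w5.png',p['color'])
p=read_camera('scene'); cv2.imwrite('pics/s5.png',p['color'])
need([.443,.078,.2656],181.4)"
```

```text
t 7.5167 tcp [ 0.4332 -0.1576  0.2712] shift [0.0085 0.2355 0.0092] rot [ 0.9  -1.39 -5.88] F [ 0.37 -0.03 -4.52] w 0.0096
```

View pics/s5.png

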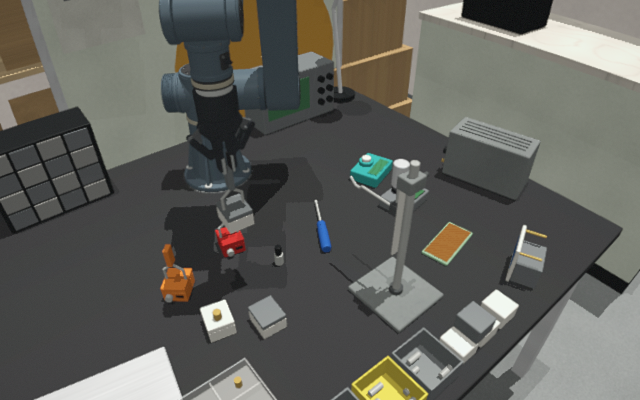

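View pics/w5.png

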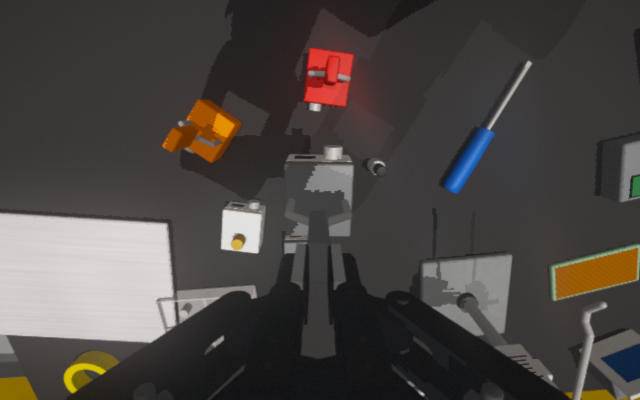

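```bash
python3 -c "
from h import *
p=read_camera('wrist'); cv2.imwrite('pics/w6.png',p['color'])
cv2.imwrite('pics/w6c.png',cv2.resize(p['color'][280:400,540:640],None,fx=6,fy=6,interpolation=cv2.INTER_CUBIC)[:600])
print('tip',proj(p,(.5305,.0774,.238)),'seat',proj(p,(.5545,.0776,.226)),'arm',proj(p,(.59,.0785,.233)),'tip end',proj(p,(.532,.0777,.2389)))
print(observe()['time_s'])
"
```

```text
tip [605.13290893 302.62581488] seat [587.36986522 316.74060527] arm [587.35688001 353.99425247] tip end [606.09882705 304.78450708]
7.5667
```

View pics/w6c.png

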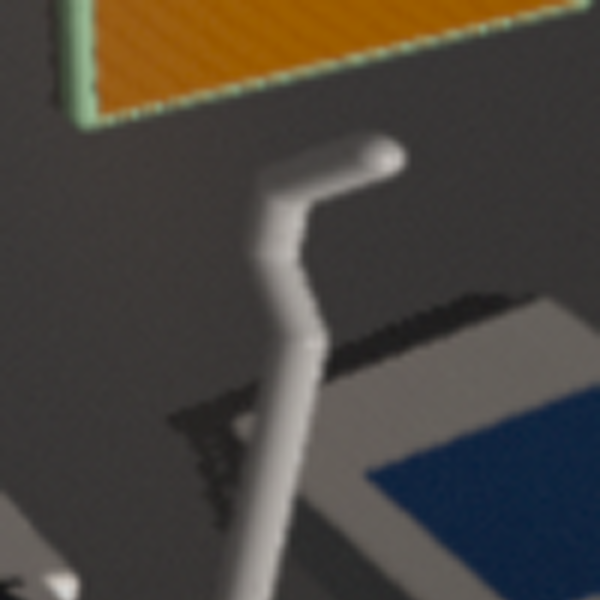

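Call:
{"op": "move_arm", "data": {
  "targets": [
    {"x": -0.0013,"y": 0.01,"z": 0,"rx": 0.4,"ry": -0.7,"rz": -0.5},
    {"x": -0.0013,"y": 0.015,"z": 0.001,"rx": 0.5,"ry": -0.7,"rz": -0.5},
    {"x": -0.0013,"y": 0.02,"z": 0.001,"rx": 0,"ry": 0,"rz": -0.5},
    {"x": -0.0013,"y": 0.02,"z": 0,"rx": 0,"ry": 0,"rz": -0.5},
    {"x": -0.0013,"y": 0.02,"z": 0,"rx": 0,"ry": 0,"rz": -0.5},
    {"x": -0.0013,"y": 0.02,"z": 0,"rx": 0,"ry": 0,"rz": -0.5},
    {"x": -0.0013,"y": 0.02,"z": 0,"rx": 0,"ry": 0,"rz": -0.5},
    {"x": -0.0013,"y": 0.02,"z": 0,"rx": 0,"ry": 0,"rz": -0.5},
    {"x": -0.0013,"y": 0.02,"z": 0,"rx": 0,"ry": 0,"rz": -0.5},
    {"x": -0.0013,"y": 0.02,"z": 0,"rx": 0,"ry": 0,"rz": -0.5},
    {"x": -0.0013,"y": 0.02,"z": 0,"rx": 0,"ry": 0,"rz": -0.5},
    {"x": -0.0013,"y": 0.015,"z": 0,"rx": 0,"ry": 0,"rz": -0.4},
    {"x": 0,"y": 0.008,"z": 0,"rx": 0,"ry": 0,"rz": 0},
    {"x": 0,"y": 0,"z": 0,"rx": 0,"ry": 0,"rz": 0},
    {"x": 0,"y": 0,"z": 0,"rx": 0,"ry": 0,"rz": 0}
  ]
}}

```text
time_s: 8.82
tcp_pos: [0.4428, 0.0913, 0.2555]
orientation: [-0.012, -0.017, 1.0, 0.005]
wrist_force: [0.5, 0.1, -4.8]
gripper_width: 0.0097
```

```bash
python3 -c "
from h import *
need([.455,.0776,.2656],181.4)"
```

```text
t 8.8167 tcp [0.4428 0.0913 0.2555] shift [-0.0115 -0.014  -0.0105] rot [ 0.61 -1.36  0.49] F [ 0.47  0.06 -4.83] w 0.0097
```

Call:
{"op": "move_arm", "data": {
  "targets": [
    {"x": -0.0055,"y": -0.007,"z": -0.0055,"rx": 0.3,"ry": -0.7,"rz": 0.2},
    {"x": -0.0055,"y": -0.007,"z": -0.005,"rx": 0.3,"ry": -0.6,"rz": 0.2},
    {"x": 0,"y": 0,"z": 0,"rx": 0,"ry": 0,"rz": 0},
    {"x": 0,"y": 0,"z": 0,"rx": 0,"ry": 0,"rz": 0}
  ]
}}

```text
time_s: 9.15
tcp_pos: [0.4553, 0.0736, 0.2662]
orientation: [0.0, -0.011, 1.0, -0.001]
wrist_force: [-0.6, 0.2, -5.7]
gripper_width: 0.0098
```

```bash
python3 -c "
from h import *
need([.455,.0776,.2656],181.4)
p=read_camera('wrist'); cv2.imwrite('pics/w7.png',p['color'])
print('tip',proj(p,(.5305,.0774,.238)),'seat',proj(p,(.5545,.0776,.226)))
p=read_camera('scene'); cv2.imwrite('pics/s7.png',cv2.resize(p['color'][100:240,280:440],None,fx=4,fy=4,interpolation=cv2.INTER_CUBIC))
"
```

```text
t 9.15 tcp [0.4553 0.0736 0.2662] shift [0.0002 0.004  0.0006] rot [-0.15  0.   -0.09] F [-0.59  0.17 -5.66] w 0.0098
tip [320.3670522  303.92587175] seat [319.80877741 317.74208475]
```

View pics/s7.png

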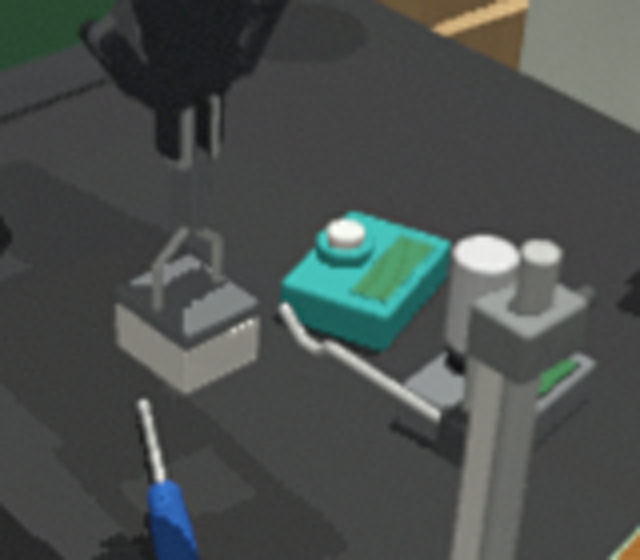

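View pics/w7.png

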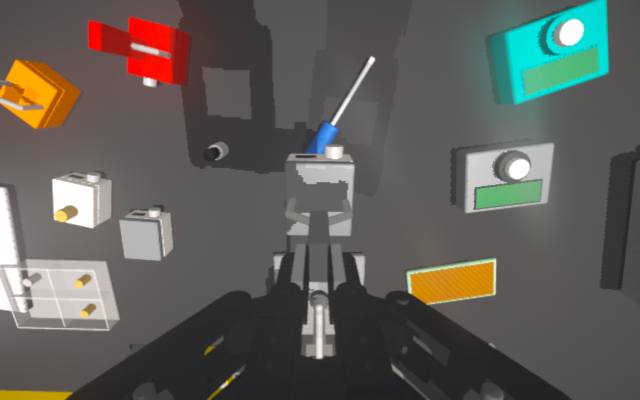

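Call:
{"op": "move_arm", "data": {
  "targets": [
    {"x": -0.01,"y": 0.004,"z": 0,"rx": 0,"ry": 0,"rz": 0},
    {"x": -0.013,"y": 0,"z": 0,"rx": 0,"ry": 0,"rz": 0},
    {"x": -0.013,"y": 0,"z": 0,"rx": 0,"ry": 0,"rz": 0},
    {"x": -0.01,"y": 0,"z": 0,"rx": 0,"ry": 0,"rz": 0},
    {"x": 0,"y": 0,"z": 0,"rx": 0,"ry": 0,"rz": 0},
    {"x": 0,"y": 0,"z": 0,"rx": 0,"ry": 0,"rz": 0}
  ]
}}

```text
time_s: 9.75
tcp_pos: [0.5048, 0.0793, 0.2654]
orientation: [-0.0, -0.01, 1.0, -0.001]
wrist_force: [-0.8, -0.5, -4.6]
gripper_width: 0.0096
```

```bash
python3 -c "
from h import *
need([.5545,.0776,.2656],181.4)
p=read_camera('scene'); cv2.imwrite('pics/s8.png',cv2.resize(p['color'][100:240,280:440],None,fx=4,fy=4,interpolation=cv2.INTER_CUBIC))
"
```

```text
t 9.75 tcp [0.5048 0.0793 0.2654] shift [-0.0496 -0.0027 -0.0002] rot [-0.08 -0.03 -0.24] F [-0.75 -0.5  -4.57] w 0.0096
```

View pics/s8.png

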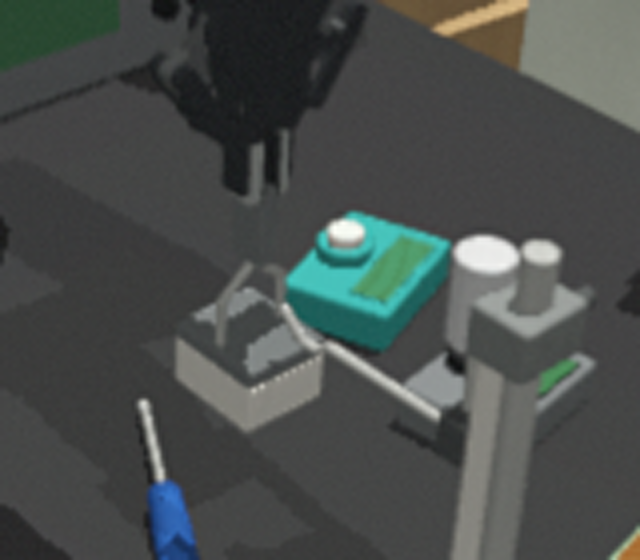

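Call:
{"op": "move_arm", "data": {
  "targets": [
    {"x": -0.01,"y": -0.002,"z": 0,"rx": 0,"ry": 0,"rz": -0.2},
    {"x": -0.013,"y": 0,"z": 0,"rx": 0,"ry": 0,"rz": 0},
    {"x": -0.013,"y": 0,"z": 0,"rx": 0,"ry": 0,"rz": 0},
    {"x": -0.01,"y": 0,"z": 0,"rx": 0,"ry": 0,"rz": 0},
    {"x": 0,"y": 0,"z": 0,"rx": 0,"ry": 0,"rz": 0},
    {"x": 0,"y": 0,"z": 0,"rx": 0,"ry": 0,"rz": 0}
  ]
}}

```text
time_s: 10.3
tcp_pos: [0.5511, 0.0783, 0.2643]
orientation: [-0.002, -0.013, 1.0, -0.001]
wrist_force: [-1.3, 0.6, -5.0]
gripper_width: 0.0096
```

```bash
python3 -c "
from h import *
need([.5545,.0776,.2416],181.4)
p=read_camera('wrist'); cv2.imwrite('pics/w9.png',p['color'])
p=read_camera('scene'); cv2.imwrite('pics/s9.png',cv2.resize(p['color'][130:230,290:430],None,fx=5,fy=5,interpolation=cv2.INTER_CUBIC))
print('seat',(proj(p,(.5545,.0776,.226))-[290,130])*5)
p=read_camera('top'); cv2.imwrite('pics/t9.png',cv2.resize(p['color'][120:220,240:360],None,fx=5,fy=5,interpolation=cv2.INTER_CUBIC))
"
```

```text
t 10.3 tcp [0.5511 0.0783 0.2643] shift [-0.0035 -0.0008  0.0227] rot [-0.07 -0.27  0.04] F [-1.3   0.59 -5.02] w 0.0096
seat [336.23059662 277.23345493]
```

View pics/s9.png

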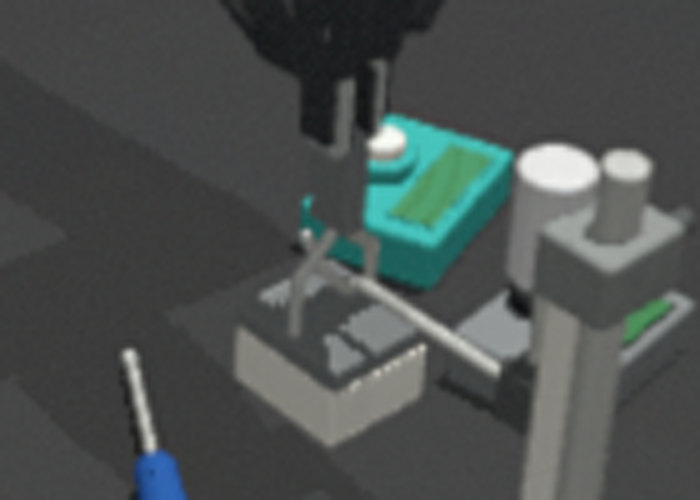

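View pics/w9.png

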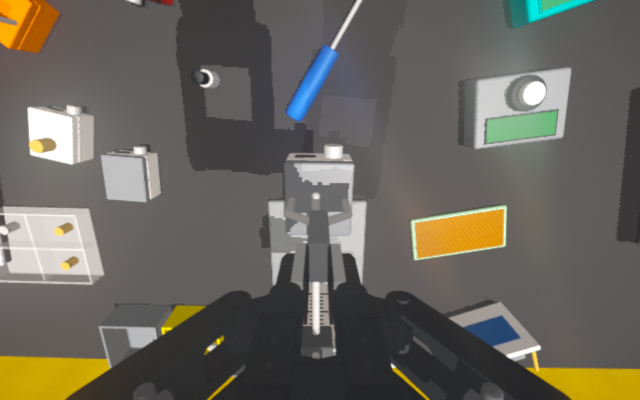

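```bash
cat >> h.py <<'E'
def avgF(n=20):
    f=[];t=[];z=[]
    for _ in range(n):
        read_camera("wrist"); o=observe(); f.append(o["wrist_force"]);z.append(o["tcp_pos"])
    f=np.array(f);z=np.array(z); print("F",f.mean(0).round(3),"sd",f.std(0).round(2),"tcp",z.mean(0).round(4),z.std(0).round(5),o["time_s"])
E
python3 -c "
from h import *
avgF(16)"
```

```text
F [ 0.174 -0.065 -4.917] sd [0.58 0.67 0.44] tcp [0.5511 0.0784 0.2646] [3.e-04 3.e-05 7.e-05] 11.25
```

Call:
{"op": "move_arm", "data": {
  "targets": [
    {"x": -0.0035,"y": -0.001,"z": 0.002,"rx": 0,"ry": -0.2,"rz": 0},
    {"x": 0,"y": 0,"z": 0.005,"rx": 0,"ry": 0,"rz": 0},
    {"x": 0,"y": 0,"z": 0.005,"rx": 0,"ry": 0,"rz": 0},
    {"x": 0,"y": 0,"z": 0,"rx": 0,"ry": 0,"rz": 0},
    {"x": 0,"y": 0,"z": 0,"rx": 0,"ry": 0,"rz": 0}
  ]
}}

```text
time_s: 11.67
tcp_pos: [0.5552, 0.0773, 0.251]
orientation: [0.0, -0.012, 1.0, -0.001]
wrist_force: [0.0, 0.3, -5.0]
gripper_width: 0.0097
```

```bash
python3 -c "
from h import *
need([.5555,.0776,.2416],181.4)
p=read_camera('wrist'); cv2.imwrite('pics/w10.png',cv2.resize(p['color'][130:380,240:400],None,fx=3,fy=2.4,interpolation=cv2.INTER_CUBIC))
p=read_camera('scene'); cv2.imwrite('pics/s10.png',cv2.resize(p['color'][130:230,290:430],None,fx=5,fy=5,interpolation=cv2.INTER_CUBIC))
"
```

```text
t 11.6667 tcp [0.5552 0.0773 0.251 ] shift [-0.0003  0.0003  0.0094] rot [-0.07  0.02  0.03] F [ 0.05  0.33 -4.95] w 0.0097
```

View pics/s10.png

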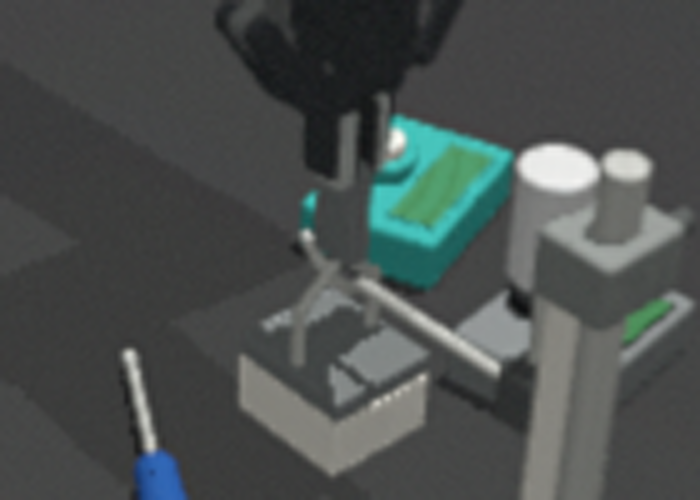

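View pics/w10.png

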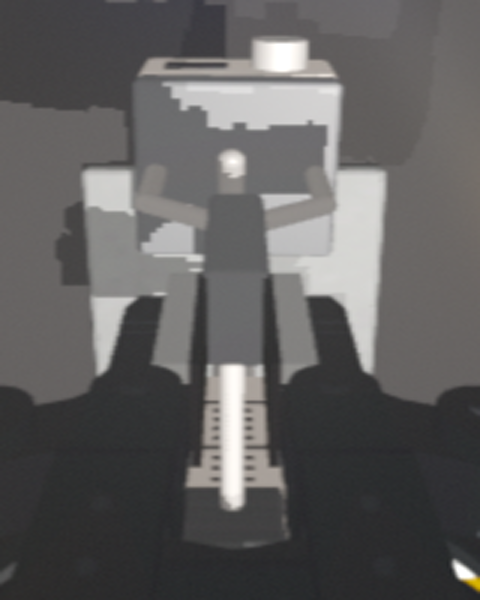

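Call:
{"op": "move_arm", "data": {
  "targets": [
    {"x": 0,"y": 0,"z": 0.0025,"rx": 0,"ry": 0,"rz": 0},
    {"x": 0,"y": 0,"z": 0.0025,"rx": 0,"ry": 0,"rz": 0},
    {"x": 0,"y": 0,"z": 0.0025,"rx": 0,"ry": 0,"rz": 0},
    {"x": 0,"y": 0,"z": 0.0025,"rx": 0,"ry": 0,"rz": 0},
    {"x": 0,"y": 0,"z": 0.0025,"rx": 0,"ry": 0,"rz": 0},
    {"x": 0,"y": 0,"z": 0.0025,"rx": 0,"ry": 0,"rz": 0},
    {"x": 0,"y": 0,"z": 0.0025,"rx": 0,"ry": 0,"rz": 0},
    {"x": 0,"y": 0,"z": 0.0025,"rx": 0,"ry": 0,"rz": 0}
  ]
}}

```text
time_s: 12.43
tcp_pos: [0.5562, 0.0769, 0.231]
orientation: [0.002, -0.013, 1.0, -0.001]
wrist_force: [-0.5, 0.7, -2.1]
gripper_width: 0.0096
```

```bash
python3 -c "
from h import *
need([.5555,.0776,.2416],181.4)
avgF(4)
p=read_camera('scene'); cv2.imwrite('pics/s11.png',cv2.resize(p['color'][130:230,290:430],None,fx=5,fy=5,interpolation=cv2.INTER_CUBIC))
"
```

```text
t 12.4333 tcp [0.5562 0.0769 0.231 ] shift [ 0.0007  0.0006 -0.0106] rot [-0.14  0.21  0.04] F [-0.52  0.67 -2.11] w 0.0096
F [-0.348 -0.589 -2.938] sd [0.43 0.44 0.66] tcp [0.5561 0.077  0.2308] [1.0e-04 1.0e-05 2.6e-04] 12.6333
```

View pics/s11.png

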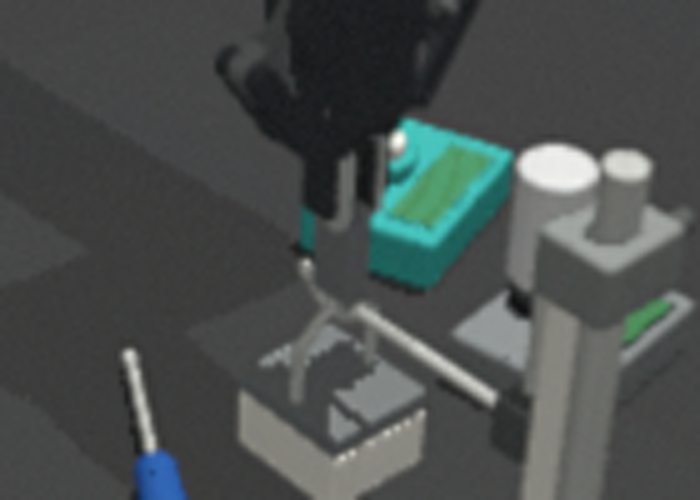

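Call:
{"op": "move_arm", "data": {
  "targets": [
    {"x": 0,"y": 0,"z": 0.0025,"rx": 0,"ry": 0,"rz": 0},
    {"x": 0,"y": 0,"z": 0.0025,"rx": 0,"ry": 0,"rz": 0},
    {"x": 0,"y": 0,"z": 0.0025,"rx": 0,"ry": 0,"rz": 0},
    {"x": 0,"y": 0,"z": 0.0025,"rx": 0,"ry": 0,"rz": 0},
    {"x": 0,"y": 0,"z": 0.0025,"rx": 0,"ry": 0,"rz": 0},
    {"x": 0,"y": 0,"z": 0.0025,"rx": 0,"ry": 0,"rz": 0},
    {"x": 0,"y": 0,"z": 0,"rx": 0,"ry": 0,"rz": 0}
  ]
}}

```text
time_s: 13.27
tcp_pos: [0.5564, 0.0768, 0.2158]
orientation: [0.002, -0.013, 1.0, -0.001]
wrist_force: [-0.1, -0.5, -1.0]
gripper_width: 0.0095
```

```bash
python3 -c "
from h import *
need([.5555,.0776,.2416],181.4)
avgF(16)
"
```

```text
t 13.2667 tcp [0.5564 0.0768 0.2158] shift [ 0.0008  0.0007 -0.0258] rot [-0.16  0.26  0.05] F [-0.07 -0.5  -0.97] w 0.0095
F [-1.086 -0.453 -1.296] sd [0.55 0.46 0.47] tcp [0.5566 0.0768 0.2164] [2.0e-05 1.0e-05 1.1e-04] 14.0667
```

Call:
{"op": "move_arm", "data": {
  "targets": [
    {"x": 0.0015,"y": 0,"z": 0.002,"rx": 0,"ry": 0,"rz": 0},
    {"x": 0.0015,"y": 0,"z": 0.002,"rx": 0,"ry": 0,"rz": 0},
    {"x": 0,"y": 0,"z": 0.002,"rx": 0,"ry": 0,"rz": 0},
    {"x": 0,"y": 0,"z": 0.002,"rx": 0,"ry": 0,"rz": 0},
    {"x": 0,"y": 0,"z": 0.002,"rx": 0,"ry": 0,"rz": 0},
    {"x": 0,"y": 0,"z": 0,"rx": 0,"ry": 0,"rz": 0}
  ]
}}

```text
time_s: 14.57
tcp_pos: [0.5561, 0.0767, 0.2066]
orientation: [0.006, -0.013, 1.0, -0.001]
wrist_force: [0.1, 0.0, 0.0]
gripper_width: 0.0095
```

```bash
python3 -c "
from h import *
need([.5555,.0776,.2416],181.4)
avgF(24)
p=read_camera('scene'); cv2.imwrite('pics/s12.png',cv2.resize(p['color'][130:230,290:430],None,fx=5,fy=5,interpolation=cv2.INTER_CUBIC))
p=read_camera('wrist'); cv2.imwrite('pics/w12.png',cv2.resize(p['color'][130:380,240:400],None,fx=3,fy=2.4,interpolation=cv2.INTER_CUBIC))
"
```

```text
t 14.5667 tcp [0.5561 0.0767 0.2066] shift [ 0.0002  0.0008 -0.035 ] rot [-0.17  0.68  0.04] F [0.12 0.02 0.03] w 0.0095
F [-0.222 -0.365 -0.398] sd [0.41 0.46 0.37] tcp [0.5563 0.0767 0.207 ] [2.e-05 1.e-05 7.e-05] 15.7667
```

View pics/s12.png

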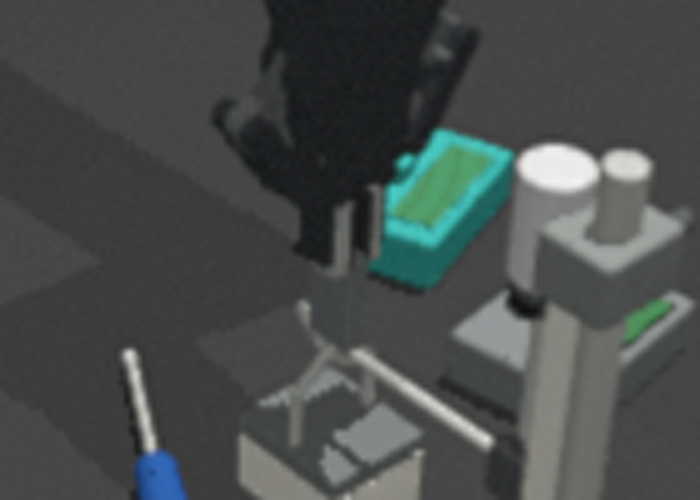

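View pics/w12.png

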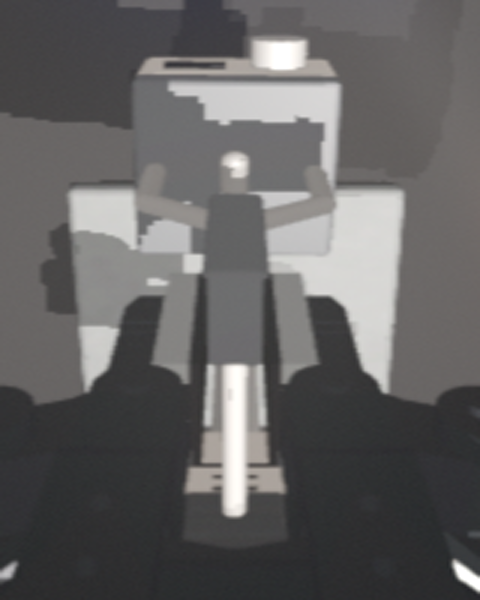

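Call:
{"op": "move_arm", "data": {
  "targets": [
    {"x": 0,"y": 0,"z": 0.0015,"rx": -0.1,"ry": 0.3,"rz": 0},
    {"x": 0,"y": 0,"z": 0.0015,"rx": 0,"ry": 0.3,"rz": 0},
    {"x": 0,"y": 0,"z": 0.001,"rx": 0,"ry": 0,"rz": 0},
    {"x": 0,"y": 0,"z": 0.0005,"rx": 0,"ry": 0,"rz": 0},
    {"x": 0,"y": 0,"z": 0,"rx": 0,"ry": 0,"rz": 0}
  ]
}}

```text
time_s: 16.28
tcp_pos: [0.5565, 0.0767, 0.2022]
orientation: [0.0, -0.013, 1.0, -0.0]
wrist_force: [0.0, -0.3, 0.9]
gripper_width: 0.0099
```

```bash
python3 -c "
from h import *
need([.5555,.0776,.2416],181.4)
avgF(40)
"
```

```text
t 16.2833 tcp [0.5565 0.0767 0.2022] shift [ 0.0009  0.0009 -0.0394] rot [-0.05  0.05  0.03] F [ 0.05 -0.32  0.92] w 0.0099
F [-0.451 -0.15   0.061] sd [0.47 0.49 0.51] tcp [0.5565 0.0767 0.2024] [2.e-05 1.e-05 4.e-05] 18.2833
```

Call:
{"op": "move_arm", "data": {
  "targets": [
    {"x": 0.0015,"y": 0,"z": 0,"rx": 0,"ry": 0,"rz": 0},
    {"x": 0,"y": 0,"z": 0,"rx": 0,"ry": 0,"rz": 0},
    {"x": 0,"y": 0,"z": 0,"rx": 0,"ry": 0,"rz": 0},
    {"x": 0,"y": 0,"z": 0,"rx": 0,"ry": 0,"rz": 0}
  ],
  "squeeze": 20
}}

```text
time_s: 18.62
tcp_pos: [0.5563, 0.0766, 0.2028]
orientation: [0.002, -0.012, 1.0, -0.0]
wrist_force: [0.4, -0.5, 0.1]
gripper_width: 0.0098
```

```bash
python3 -c "
from h import *
need([.5555,.0776,.2416],181.4)
avgF(30)
"
```

```text
t 18.6167 tcp [0.5563 0.0766 0.2028] shift [ 0.0006  0.001  -0.0388] rot [-0.06  0.26  0.03] F [ 0.45 -0.5   0.15] w 0.0098
F [ 0.145 -0.172 -0.107] sd [0.46 0.45 0.53] tcp [0.5563 0.0766 0.2028] [1.e-05 1.e-05 2.e-05] 20.1167
```

Force on the gripper is about zero (the hook carries the weight). Releasing.

Call:
{"op": "move_arm", "data": {
  "targets": [
    {"x": 0,"y": 0,"z": 0,"rx": 0,"ry": 0,"rz": 0},
    {"x": 0,"y": 0,"z": 0,"rx": 0,"ry": 0,"rz": 0},
    {"x": 0,"y": 0,"z": 0,"rx": 0,"ry": 0,"rz": 0},
    {"x": 0,"y": 0,"z": 0,"rx": 0,"ry": 0,"rz": 0},
    {"x": 0,"y": 0,"z": 0,"rx": 0,"ry": 0,"rz": 0},
    {"x": 0,"y": 0,"z": 0,"rx": 0,"ry": 0,"rz": 0}
  ],
  "jaw": 0
}}

```text
time_s: 20.62
tcp_pos: [0.5565, 0.077, 0.2029]
orientation: [0.002, -0.012, 1.0, -0.0]
wrist_force: [-0.6, -0.3, -0.3]
gripper_width: 0.043
```

```bash
python3 -c "
from h import *
need([.5555,.0776,.25],181.4)
p=read_camera('scene'); cv2.imwrite('pics/s13.png',cv2.resize(p['color'][130:250,290:430],None,fx=5,fy=5,interpolation=cv2.INTER_CUBIC))
p=read_camera('wrist'); cv2.imwrite('pics/w13.png',p['color'])
"
```

```text
t 20.6167 tcp [0.5565 0.077  0.2029] shift [ 0.0007  0.0006 -0.0471] rot [-0.02  0.29  0.02] F [-0.56 -0.3  -0.34] w 0.043
```

View pics/s13.png

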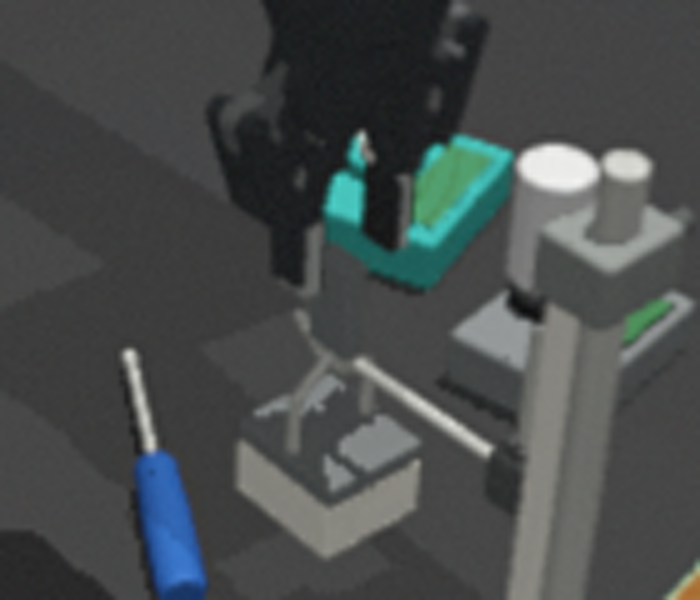

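View pics/w13.png

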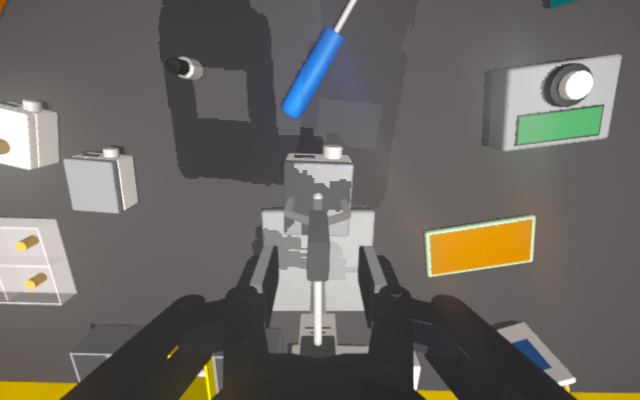

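Call:
{"op": "move_arm", "data": {
  "targets": [
    {"x": 0,"y": 0,"z": -0.01,"rx": 0,"ry": 0,"rz": 0},
    {"x": 0,"y": 0,"z": -0.012,"rx": 0,"ry": 0,"rz": 0},
    {"x": 0,"y": 0,"z": -0.012,"rx": 0,"ry": 0,"rz": 0},
    {"x": 0,"y": 0,"z": -0.012,"rx": 0,"ry": 0,"rz": 0},
    {"x": 0,"y": 0,"z": -0.012,"rx": 0,"ry": 0,"rz": 0},
    {"x": 0,"y": 0,"z": -0.015,"rx": 0,"ry": 0,"rz": 0},
    {"x": 0,"y": 0,"z": -0.015,"rx": 0,"ry": 0,"rz": 0},
    {"x": 0,"y": 0,"z": 0,"rx": 0,"ry": 0,"rz": 0},
    {"x": 0,"y": 0,"z": 0,"rx": 0,"ry": 0,"rz": 0}
  ]
}}

```text
time_s: 21.47
tcp_pos: [0.5559, 0.0771, 0.2994]
orientation: [0.003, -0.012, 1.0, -0.0]
wrist_force: [-0.4, 0.1, -0.2]
gripper_width: 0.0429
```

```bash
python3 -c "
from h import *
need([.4565,.338,.29],181.4)
p=read_camera('scene'); cv2.imwrite('pics/s14.png',cv2.resize(p['color'][130:250,290:430],None,fx=5,fy=5,interpolation=cv2.INTER_CUBIC))
p=read_camera('wrist'); cv2.imwrite('pics/w14.png',p['color'])
for d in find_in(p,'key_top'):
    r=d['rect'];u,v=r[0]*640,r[1]*400; print(d['confidence'],u,v,atz(p,u,v,.05),atz(p,u,v,.053))
p=read_camera('top'); 
for d in find_in(p,'key_top'):
    r=d['rect'];u,v=r[0]*640,r[1]*400; print(d['confidence'],u,v,atz(p,u,v,.05),atz(p,u,v,.053))
"
```

```text
t 21.4667 tcp [0.5559 0.0771 0.2994] shift [0.0929 0.2633 0.0088] rot [-0.02  0.36  0.02] F [-0.38  0.09 -0.24] w 0.0429
0.96 515.392 88.08 [0.4560425 0.3372342 0.05     ] [0.45615429 0.33536948 0.053     ]
0.66 210.624 232.79999999999998 [0.45690566 0.33536448 0.05      ] [0.45662459 0.33459929 0.053     ]
0.55 199.68 293.44 [0.29227296 0.36487354 0.05      ] [0.29242986 0.36402985 0.053     ]
```

View pics/s14.png

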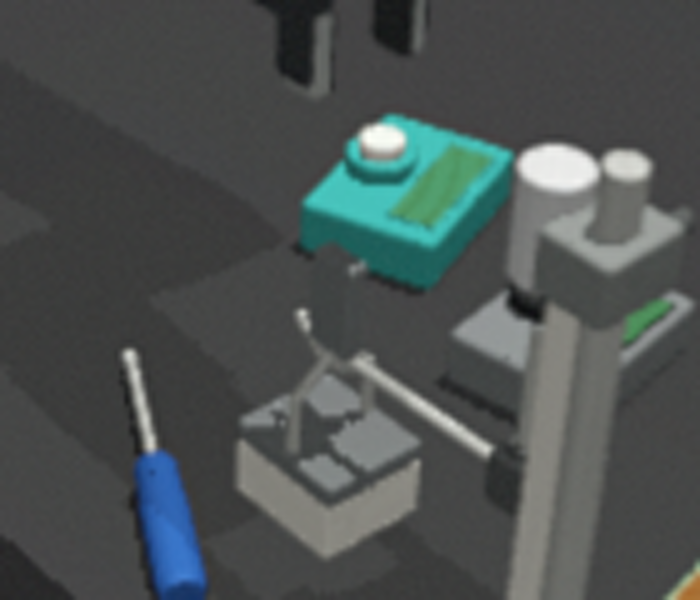

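View pics/w14.png

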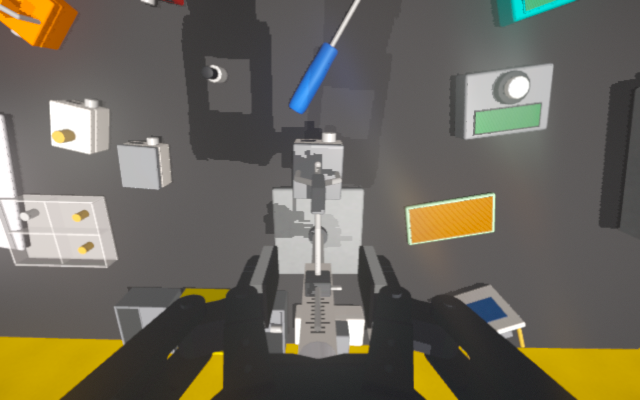

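Call:
{"op": "move_arm", "data": {
  "targets": [
    {"x": 0.004,"y": 0.012,"z": 0,"rx": 0,"ry": 0.3,"rz": 0},
    {"x": 0.008,"y": 0.022,"z": 0,"rx": 0,"ry": 0,"rz": 0},
    {"x": 0.008,"y": 0.022,"z": 0,"rx": 0,"ry": 0,"rz": 0},
    {"x": 0.008,"y": 0.022,"z": 0,"rx": 0,"ry": 0,"rz": 0},
    {"x": 0.008,"y": 0.022,"z": 0,"rx": 0,"ry": 0,"rz": 0},
    {"x": 0.008,"y": 0.022,"z": 0,"rx": 0,"ry": 0,"rz": 0},
    {"x": 0.008,"y": 0.022,"z": 0.01,"rx": 0,"ry": 0,"rz": 0},
    {"x": 0.008,"y": 0.022,"z": 0.02,"rx": 0,"ry": 0,"rz": 0},
    {"x": 0.008,"y": 0.022,"z": 0.02,"rx": 0,"ry": 0,"rz": 0},
    {"x": 0.008,"y": 0.022,"z": 0.02,"rx": 0,"ry": 0,"rz": 0},
    {"x": 0.008,"y": 0.022,"z": 0.02,"rx": 0,"ry": 0,"rz": 0},
    {"x": 0.008,"y": 0.022,"z": 0.02,"rx": 0,"ry": 0,"rz": 0},
    {"x": 0,"y": 0.008,"z": 0.02,"rx": 0,"ry": 0,"rz": 0},
    {"x": 0,"y": 0,"z": 0,"rx": 0,"ry": 0,"rz": 0},
    {"x": 0,"y": 0,"z": 0,"rx": 0,"ry": 0,"rz": 0}
  ],
  "jaw": 1,
  "squeeze": 60
}}

```text
time_s: 22.97
tcp_pos: [0.4398, 0.3566, 0.1548]
orientation: [-0.011, -0.012, 1.0, -0.001]
wrist_force: [0.1, 0.4, 0.1]
gripper_width: -0.0
```

```bash
python3 -c "
from h import *
need([.4563,.337,.075],181.4)
"
```

```text
t 22.9667 tcp [0.4398 0.3566 0.1548] shift [-0.0178 -0.0199  0.0794] rot [-0.04 -1.29 -0.05] F [0.14 0.44 0.12] w -0.0
```

Call:
{"op": "move_arm", "data": {
  "targets": [
    {"x": -0.009,"y": -0.01,"z": 0.02,"rx": 0,"ry": -0.7,"rz": 0},
    {"x": -0.008,"y": -0.009,"z": 0.02,"rx": 0,"ry": -0.6,"rz": 0},
    {"x": 0,"y": 0,"z": 0.015,"rx": 0,"ry": 0,"rz": 0},
    {"x": 0,"y": 0,"z": 0,"rx": 0,"ry": 0,"rz": 0},
    {"x": 0,"y": 0,"z": 0,"rx": 0,"ry": 0,"rz": 0}
  ]
}}

```text
time_s: 23.38
tcp_pos: [0.4603, 0.3377, 0.103]
orientation: [0.004, -0.011, 1.0, 0.001]
wrist_force: [-1.4, -0.3, 0.4]
gripper_width: 0.0001
```

```bash
python3 -c "
from h import *
need([.4563,.337,.06],181.4)
p=read_camera('wrist'); cv2.imwrite('pics/w15.png',p['color'])
p=read_camera('scene'); cv2.imwrite('pics/s15.png',cv2.resize(p['color'][130:250,290:450],None,fx=5,fy=5,interpolation=cv2.INTER_CUBIC))
p=read_camera('top'); cv2.imwrite('pics/t15.png',cv2.resize(p['color'][130:260,170:340],None,fx=4,fy=4,interpolation=cv2.INTER_CUBIC))
"
```

```text
t 23.3833 tcp [0.4603 0.3377 0.103 ] shift [ 0.0043 -0.0007  0.0429] rot [ 0.11  0.43 -0.11] F [-1.39 -0.35  0.37] w 0.0001
```

View pics/w15.png

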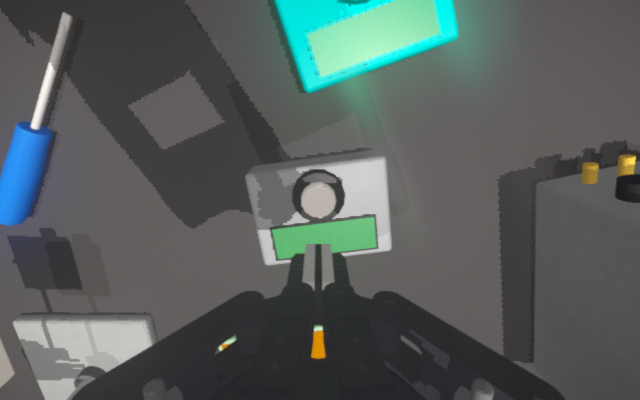

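View pics/s15.png

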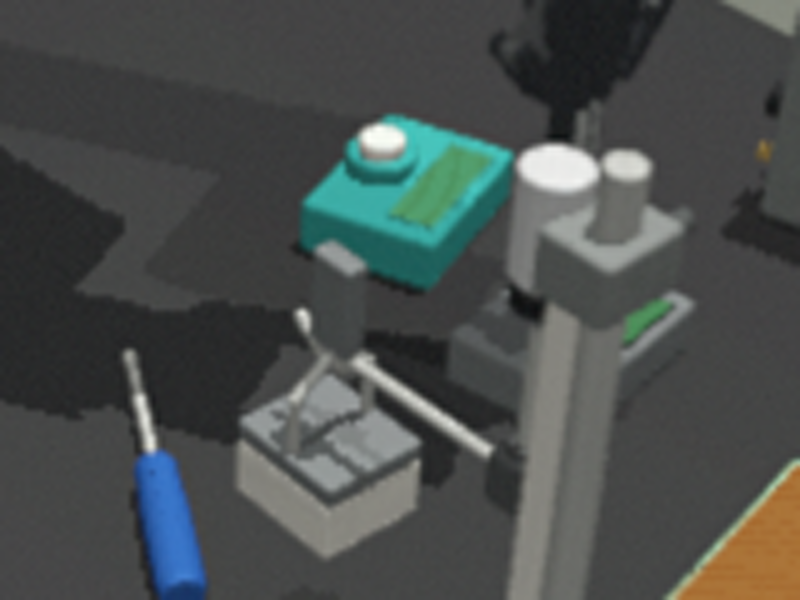

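View pics/t15.png

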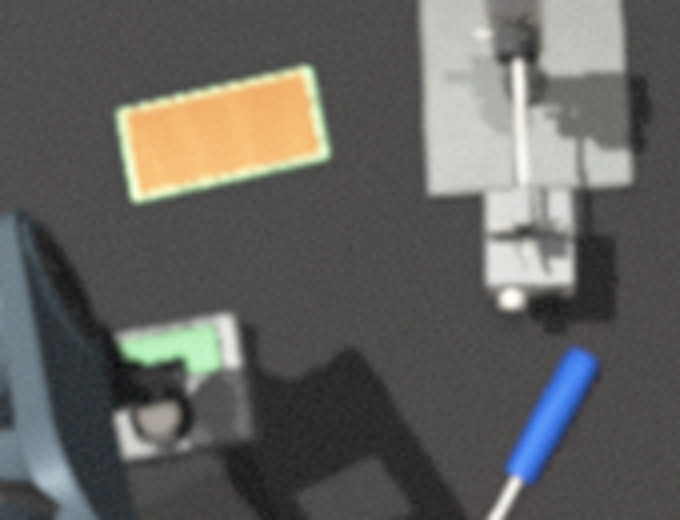

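```bash
python3 -c "
from cams import *
u,v=ct(162,420,170,130,4); print(u,v,atz(T,u,v,.05))
p=read_camera('wrist')
print(proj(p,(.4563,.337,.05)))
for z in (.045,.05,.055): print(atz(p,319,200,z))
need([.4563,.337,.06],181.4)
"
```

```text
210.125 234.625 [0.45188442 0.33672117 0.05      ]
[316.03722362 200.38582181]
[0.45769338 0.33944364 0.045     ]
[0.45591544 0.33937032 0.05      ]
[0.4541375  0.33929699 0.055     ]
t 23.5833 tcp [0.4604 0.3385 0.1036] shift [ 0.0046 -0.0016  0.0435] rot [ 0.16  0.53 -0.05] F [ 0.18 -0.11 -1.07] w -0.0
```

Call:
{"op": "move_arm", "data": {
  "targets": [
    {"x": 0.0045,"y": 0,"z": 0.01,"rx": 0.1,"ry": 0.4,"rz": 0},
    {"x": 0,"y": 0,"z": 0.012,"rx": 0,"ry": 0,"rz": 0},
    {"x": 0,"y": 0,"z": 0.012,"rx": 0,"ry": 0,"rz": 0},
    {"x": 0,"y": 0,"z": 0,"rx": 0,"ry": 0,"rz": 0},
    {"x": 0,"y": 0,"z": 0,"rx": 0,"ry": 0,"rz": 0}
  ]
}}

```text
time_s: 24.0
tcp_pos: [0.4571, 0.3403, 0.0713]
orientation: [0.004, -0.012, 1.0, 0.002]
wrist_force: [0.7, 1.3, 0.5]
gripper_width: -0.0002
```

```bash
python3 -c "
from h import *
need([.4555,.338,.05],181.4)
"
```

```text
t 24.0 tcp [0.4571 0.3403 0.0713] shift [ 0.0018 -0.0023  0.0212] rot [0.23 0.45 0.  ] F [0.71 1.26 0.46] w -0.0002
```

Call:
{"op": "move_arm", "data": {
  "targets": [
    {"x": 0.0018,"y": -0.0023,"z": 0.005,"rx": 0.2,"ry": 0.4,"rz": 0},
    {"x": 0,"y": 0,"z": 0.005,"rx": 0,"ry": 0,"rz": 0},
    {"x": 0,"y": 0,"z": 0.005,"rx": 0,"ry": 0,"rz": 0},
    {"x": 0,"y": 0,"z": 0.003,"rx": 0,"ry": 0,"rz": 0},
    {"x": 0,"y": 0,"z": 0,"rx": 0,"ry": 0,"rz": 0}
  ]
}}

```text
time_s: 24.42
tcp_pos: [0.4558, 0.3385, 0.0531]
orientation: [0.001, -0.013, 1.0, 0.001]
wrist_force: [0.8, 1.1, -1.0]
gripper_width: -0.0003
```

```bash
python3 -c "
from h import *
need([.4555,.338,.05],181.4)
avgF(3)
p=read_camera('wrist'); cv2.imwrite('pics/w16.png',cv2.resize(p['color'][120:320,220:420],None,fx=3,fy=3))
"
```

```text
t 24.4167 tcp [0.4558 0.3385 0.0531] shift [ 0.0003 -0.0004  0.0031] rot [0.08 0.14 0.03] F [ 0.84  1.06 -0.95] w -0.0003
F [ 0.422 -0.003  0.014] sd [0.68 0.16 0.35] tcp [0.456  0.3386 0.0535] [1.3e-04 8.0e-05 1.8e-04] 24.5667
```

View pics/w16.png

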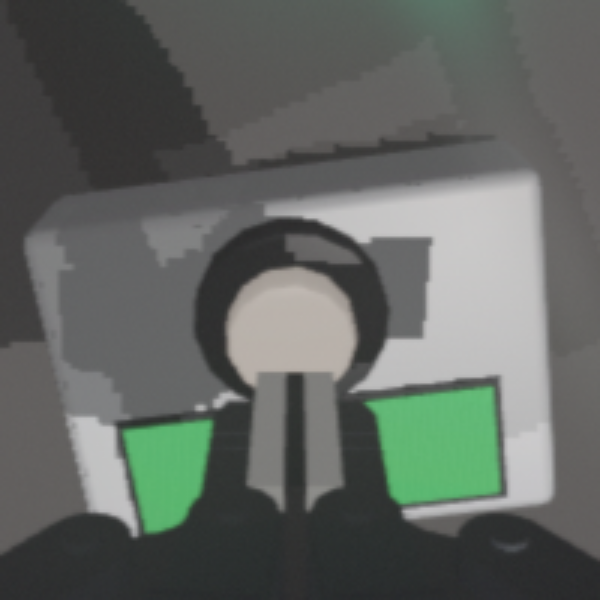

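```bash
python3 -c "
from h import *
p=read_camera('wrist'); o=observe(); Rm=quat(o['orientation']); c=lambda X:(proj(p,X)-[220,120])*3
for off in ([0,0,0],[.011,0,0],[.011,.008,0],[.011,0,-.019],[.011,0,-.04],[-.011,0,0]): print(off,c(o['tcp_pos']+Rm.apply(off)).round(0))
for X in [(.4555,.338,.05),(.4555,.338,.045),(.4555-.014,.338,.05),(.4555+.014,.338,.05)]: print(X,c(X).round(0))
print(p['origin'],o['tcp_pos'],cam_R(p)[:,2])
for z in (.045,.05,.055): print(atz(p,220+291.5/3,120+335/3,z))
"
```

```text
[0, 0, 0] [293. 345.]
[0.011, 0, 0] [293. 297.]
[0.011, 0.008, 0] [332. 297.]
[0.011, 0, -0.019] [293. 336.]
[0.011, 0, -0.04] [293. 390.]
[-0.011, 0, 0] [293. 391.]
(0.4555, 0.338, 0.05) [290. 333.]
(0.4555, 0.338, 0.045) [290. 324.]
(0.4415, 0.338, 0.05) [292. 273.]
(0.46950000000000003, 0.338, 0.05) [288. 391.]
[0.37247755 0.33640604 0.22618741] [0.45628235 0.33872612 0.0539314 ] [-0.3251183  -0.00968241  0.94562378]
[0.45823707 0.33838072 0.045     ]
[0.45587047 0.33832622 0.05      ]
[0.45350388 0.33827173 0.055     ]
```

```bash
python3 -c "
from cams import *
c=lambda X:((proj(S,X)-[290,130])*5).round(0)
print('s12 tcp',c((.5563,.0767,.207)),c((.5563,.0767,.237)))
print('s14 tips z.2994',c((.5559,.0771-.0215,.2994)),c((.5559,.0771+.0215,.2994)),'z+.03',c((.5559,.0771-.0215,.3294)),c((.5559,.0771+.0215,.3294)))
print('s15',c((.4603,.3377,.103)),c((.4603,.3377,.133)))
"
```

```text
s12 tcp [335. 315.] [339. 259.]
s14 tips z.2994 [306. 152.] [384. 117.] z+.03 [309.  88.] [389.  54.]
s15 [561. 203.] [567. 158.]
```

Call:
{"op": "move_arm", "data": {
  "targets": [
    {"x": 0,"y": 0,"z": 0.003,"rx": 0,"ry": 0,"rz": 0},
    {"x": 0,"y": 0,"z": 0.003,"rx": 0,"ry": 0,"rz": 0},
    {"x": 0,"y": 0,"z": 0,"rx": 0,"ry": 0,"rz": 0}
  ]
}}

```text
time_s: 24.92
tcp_pos: [0.4569, 0.339, 0.0481]
orientation: [0.003, -0.013, 1.0, 0.001]
wrist_force: [0.8, 0.1, -0.4]
gripper_width: 0.0001
```

```bash
python3 -c "
from h import *
need([.4555,.338,.05],181.4)
avgF(4)
p=read_camera('wrist'); cv2.imwrite('pics/w17.png',cv2.resize(p['color'][120:320,220:420],None,fx=3,fy=3))
"
```

```text
t 24.9167 tcp [0.4569 0.339  0.0481] shift [ 0.0014 -0.001  -0.0019] rot [0.15 0.3  0.04] F [ 0.75  0.1  -0.45] w 0.0001
F [-0.143 -0.182 -0.03 ] sd [0.12 0.6  0.56] tcp [0.457  0.3391 0.0485] [6.e-05 4.e-05 1.e-04] 25.1167
```

View pics/w17.png

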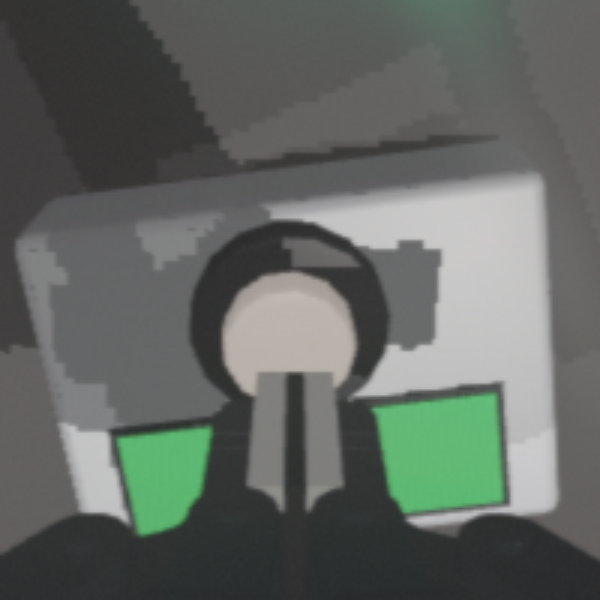

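Call:
{"op": "move_arm", "data": {
  "targets": [
    {"x": 0.0015,"y": -0.001,"z": 0.004,"rx": 0.1,"ry": 0.3,"rz": 0},
    {"x": 0,"y": 0,"z": 0.004,"rx": 0,"ry": 0,"rz": 0},
    {"x": 0,"y": 0,"z": 0.004,"rx": 0,"ry": 0,"rz": 0},
    {"x": 0,"y": 0,"z": 0,"rx": 0,"ry": 0,"rz": 0}
  ]
}}

```text
time_s: 25.5
tcp_pos: [0.4558, 0.3381, 0.0358]
orientation: [0.0, -0.013, 1.0, 0.001]
wrist_force: [0.7, 0.3, -0.7]
gripper_width: -0.0001
```

```bash
python3 -c "
from h import *
need([.4555,.338,.05],181.4)
avgF(4)
p=read_camera('wrist'); cv2.imwrite('pics/w18.png',cv2.resize(p['color'][120:320,220:420],None,fx=3,fy=3))
"
```

```text
t 25.5 tcp [0.4558 0.3381 0.0358] shift [ 0.0003 -0.0001 -0.0142] rot [0.08 0.06 0.04] F [ 0.67  0.28 -0.72] w -0.0001
F [-0.054  0.041 -0.513] sd [0.65 0.5  0.54] tcp [0.4562 0.3383 0.0364] [0.00018 0.0001  0.00025] 25.7
```

View pics/w18.png

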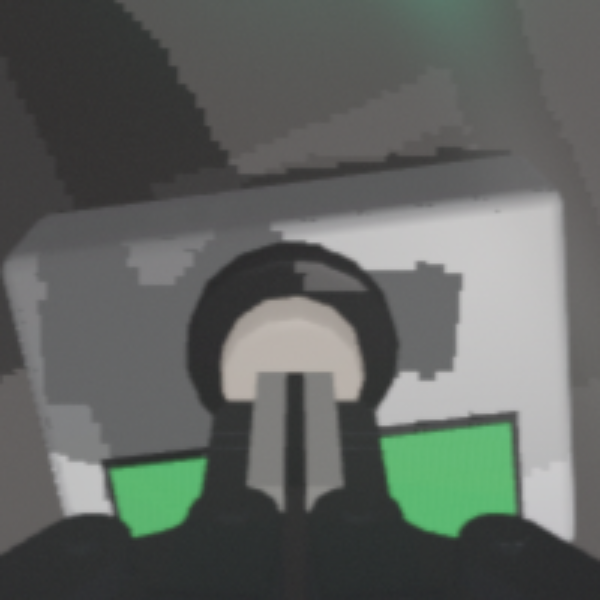

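Call:
{"op": "move_arm", "data": {
  "targets": [
    {"x": 0.0005,"y": 0,"z": 0.004,"rx": 0,"ry": 0,"rz": 0},
    {"x": 0,"y": 0,"z": 0.003,"rx": 0,"ry": 0,"rz": 0},
    {"x": 0,"y": 0,"z": 0.003,"rx": 0,"ry": 0,"rz": 0},
    {"x": 0,"y": 0,"z": 0,"rx": 0,"ry": 0,"rz": 0}
  ]
}}

```text
time_s: 26.08
tcp_pos: [0.4564, 0.3388, 0.0264]
orientation: [0.002, -0.013, 1.0, 0.001]
wrist_force: [-0.7, 0.1, -0.8]
gripper_width: -0.0003
```

```bash
python3 -c "
from h import *
need([.4555,.338,.05],181.4)
avgF(6)
p=read_camera('wrist'); cv2.imwrite('pics/w19.png',cv2.resize(p['color'][120:320,220:420],None,fx=3,fy=3))
"
```

```text
t 26.0833 tcp [0.4564 0.3388 0.0264] shift [ 0.0008 -0.0007 -0.0236] rot [0.15 0.22 0.05] F [-0.67  0.11 -0.78] w -0.0003
F [ 0.063  0.134 -0.111] sd [0.41 0.43 0.71] tcp [0.4568 0.339  0.027 ] [1.7e-04 8.0e-05 2.1e-04] 26.3833
```

View pics/w19.png

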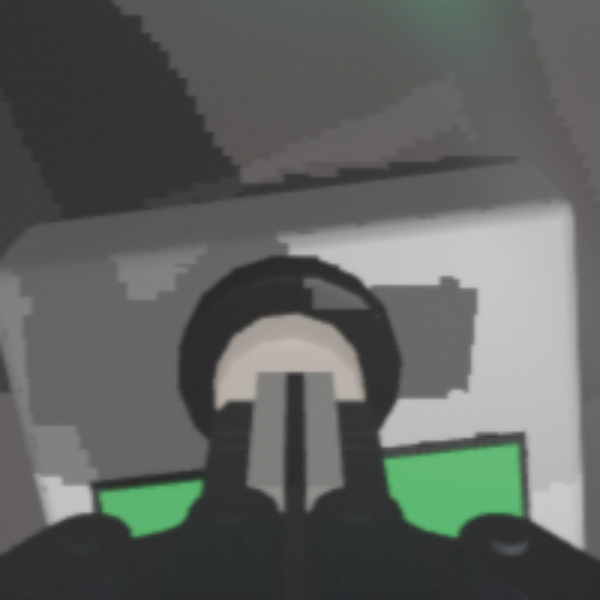

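Call:
{"op": "move_arm", "data": {
  "targets": [
    {"x": 0.001,"y": -0.001,"z": 0.002,"rx": 0.1,"ry": 0.2,"rz": 0},
    {"x": 0,"y": 0,"z": 0.002,"rx": 0,"ry": 0,"rz": 0},
    {"x": 0,"y": 0,"z": 0.002,"rx": 0,"ry": 0,"rz": 0},
    {"x": 0,"y": 0,"z": 0,"rx": 0,"ry": 0,"rz": 0}
  ]
}}

```text
time_s: 26.77
tcp_pos: [0.4564, 0.3383, 0.022]
orientation: [0.001, -0.013, 1.0, 0.001]
wrist_force: [-1.3, -0.6, 4.7]
gripper_width: -0.0
```

```bash
python3 -c "
from h import *
need([.4555,.338,.05],181.4)
avgF(6)
"
```

```text
t 26.7667 tcp [0.4564 0.3383 0.022 ] shift [ 0.0009 -0.0002 -0.028 ] rot [0.12 0.17 0.05] F [-1.26 -0.58  4.74] w -0.0
F [-0.761 -0.253  3.651] sd [0.18 0.47 0.27] tcp [0.4564 0.3383 0.0222] [1.e-05 1.e-05 3.e-05] 27.0667
```

Call:
{"op": "move_arm", "data": {
  "targets": [
    {"x": 0,"y": 0,"z": 0.002,"rx": 0,"ry": 0,"rz": 0},
    {"x": 0,"y": 0,"z": 0.002,"rx": 0,"ry": 0,"rz": 0},
    {"x": 0,"y": 0,"z": 0,"rx": 0,"ry": 0,"rz": 0}
  ]
}}

```text
time_s: 27.32
tcp_pos: [0.4564, 0.3383, 0.0204]
orientation: [0.002, -0.013, 1.0, 0.001]
wrist_force: [-0.9, -0.6, 5.7]
gripper_width: -0.0003
```

```bash
python3 -c "
from h import *
avgF(5)
p=read_camera('wrist'); cv2.imwrite('pics/w20.png',cv2.resize(p['color'][120:320,220:420],None,fx=3,fy=3))
p=read_camera('scene'); cv2.imwrite('pics/s20.png',cv2.resize(p['color'][130:250,290:450],None,fx=5,fy=5,interpolation=cv2.INTER_CUBIC))
"
```

```text
F [-1.054 -0.53   6.378] sd [0.44 0.38 1.33] tcp [0.4565 0.3383 0.0201] [2.0e-05 1.0e-05 1.3e-04] 27.5667
```

View pics/w20.png

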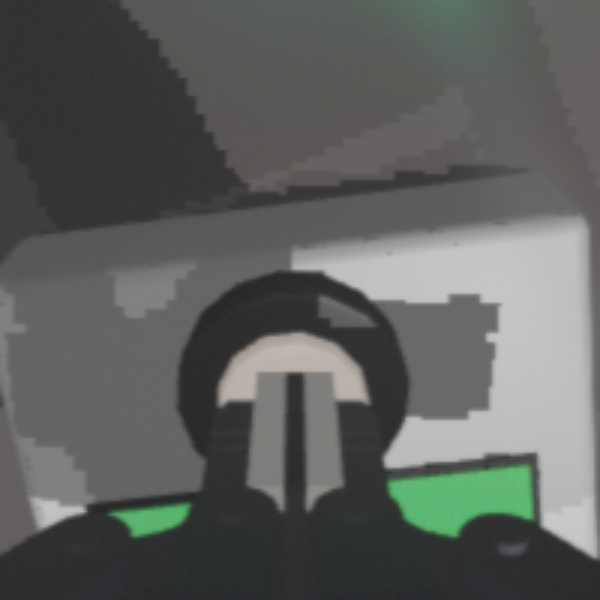

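View pics/s20.png

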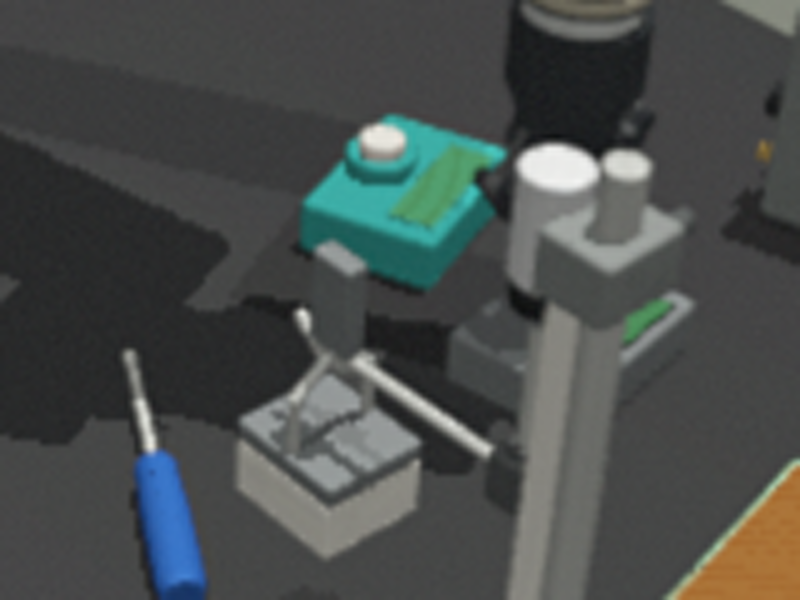

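Call:
{"op": "move_arm", "data": {
  "targets": [
    {"x": 0,"y": 0,"z": 0.003,"rx": 0,"ry": 0,"rz": 0},
    {"x": 0,"y": 0,"z": 0.003,"rx": 0,"ry": 0,"rz": 0},
    {"x": 0,"y": 0,"z": 0.003,"rx": 0,"ry": 0,"rz": 0}
  ]
}}

```text
time_s: 27.92
tcp_pos: [0.4566, 0.3383, 0.0197]
orientation: [0.003, -0.013, 1.0, 0.001]
wrist_force: [-4.0, -3.1, 24.2]
gripper_width: 0.0002
```

```bash
python3 -c "
from h import *
avgF(5)
"
```

```text
F [-4.87  -3.514 26.101] sd [0.35 0.41 0.46] tcp [0.4566 0.3383 0.0197] [1.e-05 1.e-05 1.e-05] 28.1667
```

Hard stop at 26 N: the key is fully down. Coming away straight up.

Call:
{"op": "move_arm", "data": {
  "targets": [
    {"x": 0,"y": 0,"z": -0.003,"rx": 0,"ry": 0,"rz": 0},
    {"x": 0,"y": 0,"z": -0.005,"rx": 0,"ry": 0,"rz": 0},
    {"x": 0,"y": 0,"z": -0.01,"rx": 0,"ry": 0,"rz": 0},
    {"x": 0,"y": 0,"z": -0.02,"rx": 0,"ry": 0,"rz": 0},
    {"x": 0,"y": 0,"z": -0.02,"rx": 0,"ry": 0,"rz": 0},
    {"x": 0,"y": 0,"z": -0.02,"rx": 0,"ry": 0,"rz": 0},
    {"x": 0,"y": 0,"z": -0.02,"rx": 0,"ry": 0,"rz": 0},
    {"x": 0,"y": 0,"z": -0.02,"rx": 0,"ry": 0,"rz": 0},
    {"x": 0,"y": 0,"z": 0,"rx": 0,"ry": 0,"rz": 0},
    {"x": 0,"y": 0,"z": 0,"rx": 0,"ry": 0,"rz": 0},
    {"x": 0,"y": 0,"z": 0,"rx": 0,"ry": 0,"rz": 0}
  ]
}}

```text
time_s: 29.08
tcp_pos: [0.4555, 0.3376, 0.1422]
orientation: [0.002, -0.013, 1.0, 0.001]
wrist_force: [1.1, 0.4, -0.5]
gripper_width: 0.0002
```

```bash
python3 -c "
from h import *
o=observe();print(o['tcp_pos'],o['wrist_force'],o['time_s'])
p=read_camera('wrist'); cv2.imwrite('pics/w21.png',p['color'])
p=read_camera('scene'); cv2.imwrite('pics/s21.png',p['color']); a=p['color'][150:250,330:400].astype(int)
for _ in range(6): read_camera('top')
p2=read_camera('scene'); print('motion',np.abs(cv2.blur(p2['color'][150:250,330:400],(3,3)).astype(int)-cv2.blur(a.astype(np.uint8),(3,3)).astype(int)).max())
p=read_camera('top'); cv2.imwrite('pics/t21.png',p['color'])
"
```

```text
[0.45554376 0.33764183 0.14218012] [ 1.13081393  0.4479609  -0.46213459] 29.0833
motion 10
```

View pics/w21.png

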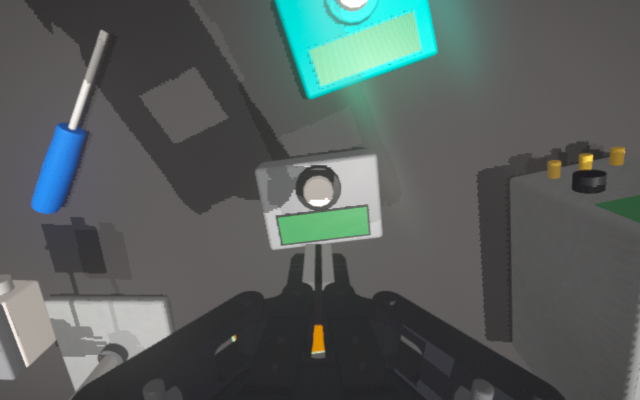

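View pics/s21.png

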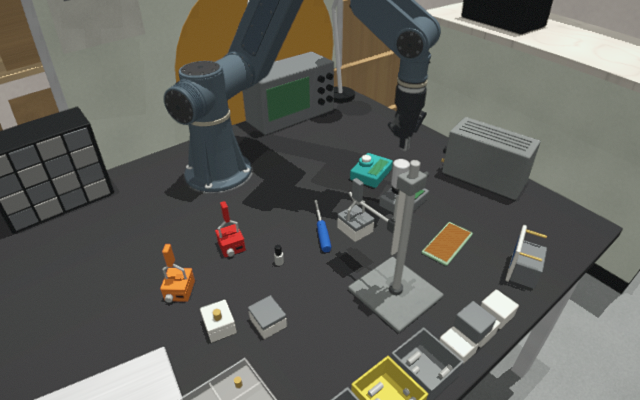

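View pics/t21.png

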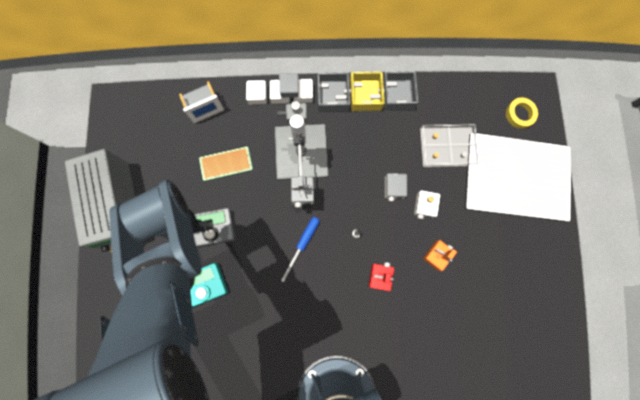

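```bash
python3 -c "
from h import *
print(job_done())"
```

```text
the job is handed in; nothing more can be done
None
```

The module is hanging in the hook's seat and released, and the key was pressed fully down and let go. I handed the job in at about 29.5 s of the 64 s allowed. `job_done()` reports no verdict, so I judge success only from my own measurements and pictures.

**What I did**
- I took the white and grey module by its tab, and it weighed about 4.9 N in the gripper.
- I brought its hanger over the hook's free end and lowered it in small steps. The mean vertical force on the gripper was about zero (−0.1 N) just before I let go.
- I opened the fingers, rose clear, and pressed the grey readout's key to its hard stop (26 N, about 6 mm travel). Then I rose straight off to 0.14 m.

**Last checks**
- **Module:** it hangs upright in the dip of the hook. Two scene pictures about 0.35 s apart differ by no more than pixel noise.
- **Key and arm:** the key looks to be back up, and the arm touches nothing.
- **Bystanders:** cases, screwdriver, phone and plug look to be where they started. I compared them by eye only.

**Disagreements and limits**
- **Fingertips:** they sit about 28 to 30 mm behind the stated TCP in the pictures. The grip therefore held only the top of the tab, and the key met the fingers at TCP z ≈ 0.025 m instead of 0.05 m. I pressed by force readings because of this.
- **Gripper width:** it read 9.6 mm on the 12 mm tab.
- **Hook:** I could not read its travel or speed directly, so "no jump or bounce" rests on the near-zero force at release and on the pictures.

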